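# Set rack partitions to equal gaps with a hooked spacer

### The job

Set the three sliding partitions of the plate rack to equal gaps with the hooked spacer: starting at the fixed end plate, hook the spacer over each partition in turn and draw the partition towards the end plate until the spacer's block is felt to bear lightly but positively on the plate before it, without shifting that plate or pressing hard, then step the spacer on to the next. Finally stand the spacer upright on the bench beside the rack, leaving the other things on the bench alone.

Things in the scene. Friction and masses are not known exactly. Their poses are not given: they have to be found in the camera images.
- rack: aluminium rack fixed to the bench: base 76 mm wide (x), from y = -29 to +231 mm, 10 mm high; end plate 70 mm wide, 75 mm high at its -y end; two rods (top at 23 mm) carry three partitions in a row along +y; end block 30 mm high. Origin on the bench under the end plate's inner face; y: along the row away from the end plate, z up. It does not yield: over 20 N on any part of it is too hard
- end_plate (a point): middle of the top edge of the end plate's inner face (the face towards the partitions), 75 mm above the bench
- partition1_top (a point): first partition, next to the end plate: upright white plate 12 mm thick along the row, 62 mm across, top at 75 mm, on a grey shoe (24 mm along the row, up to 27 mm high); slides along the rack's y with about 6 N of dry friction and stays where left; this point: middle of its top edge
- partition2_top (a point): second partition, the same as the first
- partition3_top (a point): third partition, farthest from the end plate, the same as the first
- spacer: loose grey plastic hooked spacer, about 150 g, upright on the bench; origin: centre of its underside, z up. 40 mm wide (x), 80 high, 50 long (y): block from y = -25 to -5 mm, slot -5 to +15, lip +15 to +25; they hang 30 mm below a bridge. Used block towards the end plate, lip behind the partition: block face on the plate before, lip on the partition leaves a 28 mm gap
- spacer_grip (a point): centre of the spacer's gripping rib, 64 mm above its underside, on its z axis; the rib is 22 mm thick (along the spacer's y), 40 mm wide (along x) and stands from 40 to 80 mm; same axes as the spacer
- card_box_mid (a point): bystander, to be left alone: small white card box, 40 x 62 x 28 mm; its centre
- pen_mid (a point): bystander, to be left alone: black felt pen lying down, 130 mm long; its centre
- tweezers_mid (a point): bystander, to be left alone: steel tweezers lying down, 127 mm long; its centre
- dropper_bottle_mid (a point): bystander, to be left alone: amber dropper bottle standing, 48 mm across, 85 mm high; its centre
- tape_roll_mid (a point): bystander, to be left alone: roll of white tape lying flat, 60 mm across, 12 mm high; its centre
- capped_tube_mid (a point): bystander, to be left alone: slim capped plastic tube lying down, 120 mm long; its centre
- partition1: first partition as a body; origin on the bench level under its point
- partition2: second partition as a body; origin on the bench level under its point
- end_stop: the fixed end plate as a body, part of the rack, 12 mm thick; same origin and axes as the rack
Things that resemble listed ones, but are neither listed nor needed, are in the scene too. What is shaped like the spacer but green is not meant.

How it is judged:
On the way, in this order (a step that is already met when the one before it is completed fails the run):
1. partition 1 drawn up to the spacer with the spacer's block bearing (over 1.5 N) on the end plate, and all gaps so far 28 mm within 1.8 mm (horizontal distance between end_plate and partition1_top between 0.0322 and 0.0358 m and contact force between spacer and end_stop above 1.5 N), for 0.05 s.
2. partition 2 drawn up to the spacer with the spacer's block bearing (over 1.5 N) on the first partition, and all gaps so far 28 mm within 1.8 mm (horizontal distance between end_plate and partition1_top between 0.0322 and 0.0358 m and horizontal distance between partition1_top and partition2_top between 0.0382 and 0.0418 m and contact force between spacer and partition1 above 1.5 N), for 0.05 s.
3. partition 3 drawn up to the spacer with the spacer's block bearing (over 1.5 N) on the second partition, and all gaps so far 28 mm within 1.8 mm (horizontal distance between end_plate and partition1_top between 0.0322 and 0.0358 m and horizontal distance between partition1_top and partition2_top between 0.0382 and 0.0418 m and horizontal distance between partition2_top and partition3_top between 0.0382 and 0.0418 m and contact force between spacer and partition2 above 1.5 N), for 0.05 s.
At the end, for the whole second after the job is handed in: All three gaps (end plate to partition 1, 1 to 2, 2 to 3) are 28 mm within 1.8 mm, and the spacer stands upright at rest on the bench, clear of the rack and released (horizontal distance between end_plate and partition1_top between 0.0322 and 0.0358 m and horizontal distance between partition1_top and partition2_top between 0.0382 and 0.0418 m and horizontal distance between partition2_top and partition3_top between 0.0382 and 0.0418 m and height (world z) of spacer_grip between 0.06 and 0.068 m and angle between spacer_grip's own z axis and vertical below 0.1 rad and linear speed of spacer below 0.01 m/s and contact force between spacer and rack below 0.1 N); the robot touches nothing.
It fails at once if the spacer pressed against any part of the rack with more than 20 N (contact force between spacer and rack above 20 N).
It fails at once if a bystander shifted more than 30 mm (distance of any of card_box_mid, pen_mid, tweezers_mid, dropper_bottle_mid, tape_roll_mid, capped_tube_mid from where it was at the start of the episode above 0.03 m).
It also fails if it takes over 72 s, if anything falls off the work surface, if the arm or the gripper's body presses on something with over 40 N, if the wrist force passes 120 N, or if a joint passes its speed limit or range.

### The arm

A 6-joint arm with a two-finger parallel gripper is mounted at the origin on a cart in front of the work surface, level with it; the furniture and walls round the work are solid. World frame = base frame: x ahead of the robot, y to its left, z up, the work surface at z = 0. Lengths are in m, angles in rad, forces in N, time in s.
With the tool pointing down it reaches from about 0.275 to 0.85 m from the base axis. Payload 19 kg.
Tool frame: the origin (TCP) lies at the very end of the fingers, on their centre line; the grasp point (between the pads) lies 19 mm behind it (env.hold_point_z is the x of the grasp point in the tool frame, in m); x points along the fingers, y is the direction in which the jaws open and shut, and the axes are right-handed (so a half turn about x gives the same grasp; the last joint's range is limited). The gripper opens to 85 mm and grips with 20 to 120 N. Pads are 22 mm wide; open, the fingers measure 114 mm over their backs; the gripper's body (76 mm by 85 mm) begins 54 mm behind the grasp point. The pads swing forward as they close: fully open they stand 13 mm farther back than shut.
Start: joints at [1.051, 0.15, 1.437, -0, 1.554, -0.134], TCP at [0.216, 0.533, 0.211] pointing down, gripper open.
Joint ranges: [-2.8, 2.8], [-0.68, 2.1], [0.12, 2.68], [-1.39, 4.53], [0.16, 2.79], [-2.81, 2.81]. Speed limits (rad/s): [1.89, 1.89, 2.22, 3.01, 3.01, 3.01].

### API

Orientations are given as a unit quaternion [x, y, z, w].
In Python, from bench import env gives the robot as it stands. The module is installed in compiled form; this text tells all that it offers.
- The arm moves only by the tool play_rows, never from a script. Its argument "moves" is a list of rows, each an object of numbers: "tx", "ty", "tz": the shift along the tool's x, y, z in mm; "wx", "wy", "wz": the turn, a rotation vector about the tool's x, y, z in rad. In form: [{"tx": .., "ty": .., "tz": .., "wx": .., "wy": .., "wz": ..}, ...]. A call has 1 to 10 rows; each row shifts and turns the commanded pose from where the row before left it, along the tool's axes as they then stand; what a row does not reach is not made up. A row lasts 1/12 s, in which the tool goes at most 41.7 mm and 7.16 degrees, less where a joint would pass 70% of its speed; a pose out of reach is approached as far as the arm can. A call is refused whole if a number of a shift passes 41.7 or a number of a turn 0.125, either way. A call with a gripper value outside its range is refused whole. "jaw" is the opening, from -1 (shut) to 1 (fully open), set as the call begins (left out, the last holds). The fingers move at their own pace and stop on an object; "force" is the grip in N (left out, the last holds). Time passes only in rows, so rows that do not move let the fingers close. It gives the time, the measured TCP pose, the force and the opening at its end, in the units of the state.
- env.state(): the state, without advancing time (a new reading comes with each control period).
- env.capture(name): name is "scene" or "top" or "wrist"; returns a dict with "pixels" (400x640x3 uint8, blue, green, red), "range_z" (400x640 float32, m along the optical axis (not along the pixel's ray), 0 where there is no reading), "fov_y" (degrees; the focal length in pixels is half the picture's height over the tangent of half this angle, whatever the lens; pixels are square), "cx", "cy" (the principal point, pixels), "rvec" (rotation vector, rad) and "tvec" (3), from world to camera coordinates, as OpenCV has them; the wrist camera has in their place "hand_eye" (4x4, takes a point from camera to tool coordinates, whose origin is the TCP and whose axes are the tool frame's). Camera axes: x right, y down, z forward; pixel columns grow to the right and rows downward; lengths in m; the calibration is good to about 2 mm. A picture is of the moment at which its call begins: read the wrist's pose just before it.
- env.finish_job(): hands the job in, once; it reports no verdict.
The state is a dict: "t": time; "qpos": joint angles; "joint_velocities": joint speeds; "tau": joint torques, N m; "eef_pos": TCP position; "eef_rot": TCP orientation; "force": force on the tool from outside, world axes, zero at the start; "torque": the same for the moment, N m; "width": finger opening in m.
Only numpy, scipy, OpenCV 4.12 (cv2) and the standard library are available. Lean on these libraries where they do the work, as an engineer would, in place of code of your own. Each camera call takes 0.05 s, during which the arm holds its last target.

## Working session

There is one attempt and no reset: what is moved stays moved. The work goes in short steps, Python scripts to look and compute and a tool call to move; the robot and the scene stay as the last step left them, time stands still between calls to the robot, and variables do not carry over. Pictures are saved under pics/ and viewed, and the job is handed in when it is done.

Besides the shell and the picture viewer there is one more tool, called after "Emit:" by a JSON object that holds its "method" and its "body". play_rows: Moves the arm, as the interface text tells. Its arguments: {"type":"object","properties":{"moves":{"type":"array"},"jaw":{"type":"number"},"force":{"type":"number"}},"required":["moves"]}

```bash
mkdir -p pics; cat > h.py <<'E'
import numpy as np, cv2
from bench import env
from scipy.spatial.transform import Rotation as R
def cam(c):
    f=200/np.tan(np.radians(c['fov_y'])/2); K=np.array([[f,0,c['cx']],[0,f,c['cy']],[0,0,1]])
    return K
def w2c(c):
    return cv2.Rodrigues(np.array(c['rvec'],float))[0], np.array(c['tvec'],float).ravel()
def pts(c):
    K=cam(c); v,u=np.mgrid[0:400,0:640]; z=c['range_z']
    P=np.stack([(u-K[0,2])/K[0,0]*z,(v-K[1,2])/K[1,1]*z,z],-1)
    if 'rvec' in c:
        Rm,t=w2c(c); return (P-t)@Rm
    s=env.state(); H=np.array(c['hand_eye']); Pt=P@H[:3,:3].T+H[:3,3]
    return R.from_quat(s['eef_rot']).apply(Pt.reshape(-1,3)).reshape(P.shape)+s['eef_pos']
E
python3 - <<'E'
from h import *
import pickle
print(env.state(), env.hold_point_z)
for n in ['scene','top','wrist']:
    c=env.capture(n); cv2.imwrite(f'pics/{n}0.png',c['pixels']); pickle.dump(c,open(f'{n}0.pkl','wb'))
    print(n,{k:v for k,v in c.items() if k not in('pixels','range_z')})
E
```

```text
{'t': 0.0, 'qpos': array([ 1.05102182e+00,  1.50995253e-01,  1.43802681e+00, -2.53472553e-05,
        1.55379713e+00, -1.34012627e-01]), 'joint_velocities': array([-0.00133525,  0.0004783 ,  0.0011521 ,  0.00073583, -0.00025175,
       -0.00081555]), 'tau': array([ 3.79527773e-03, -7.13049173e+01, -5.70872104e+01, -9.90038029e-05,
        8.94332916e-03,  6.27390568e-05]), 'eef_pos': array([0.21625009, 0.53249407, 0.21047231]), 'eef_rot': array([ 0.13512958,  0.6941249 , -0.1359567 ,  0.69386338]), 'force': array([-0.28554665, -0.02097139,  0.28753418]), 'torque': array([-0.01257841, -0.01288902,  0.09286567]), 'width': 0.08532753513561071} -0.0187
scene {'fov_y': 53.07575347579154, 'cx': 326.1851342313259, 'cy': 199.19451956519885, 'rvec': array([ 2.02232857, -0.85909253,  0.43044587]), 'tvec': array([-0.37417873,  0.27661095,  1.12001509])}
top {'fov_y': 49.878567662138884, 'cx': 321.24490161728426, 'cy': 199.18619660699943, 'rvec': array([ 2.14699226, -2.20523163,  0.11656045]), 'tvec': array([-0.0095485 ,  0.52090728,  1.27192483])}
wrist {'fov_y': 68.46304975310542, 'cx': 317.51533674706025, 'cy': 198.69142715715492, 'hand_eye': array([[ 1.67902352e-04, -3.11222464e-01,  9.50337072e-01,
        -1.63982596e-01],
       [ 9.99999970e-01, -1.17936395e-04, -2.15299190e-04,
         8.85718694e-04],
       [ 1.79085273e-04,  9.50337079e-01,  3.11222434e-01,
        -7.93523441e-02],
       [ 0.00000000e+00,  0.00000000e+00,  0.00000000e+00,
         1.00000000e+00]])}
```

View pics/scene0.png

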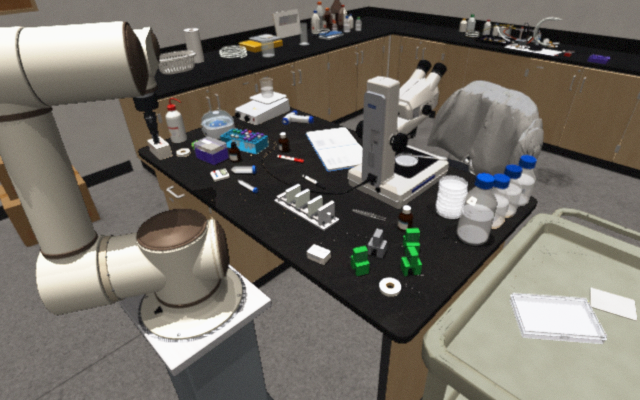

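View pics/top0.png

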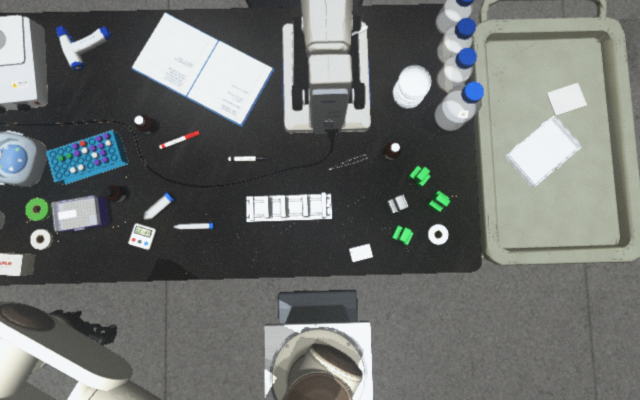

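View pics/wrist0.png

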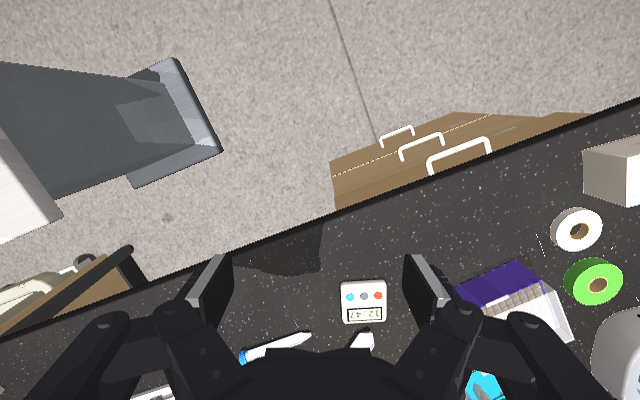

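The top view shows the rack at about (247–331, 207). The only grey spacer-shaped object is at (398,203). Green lookalikes sit at (420,176), (439,201) and (402,235), and they're ruled out by colour. I'll enlarge the view to confirm this.

```bash
python3 - <<'E'
from h import *
import pickle
c=pickle.load(open('top0.pkl','rb'));s=pickle.load(open('scene0.pkl','rb'))
a=cv2.resize(c['pixels'][165:275,235:475],None,fx=3.3,fy=3.3,interpolation=cv2.INTER_CUBIC)
b=cv2.resize(s['pixels'][170:305,265:445],None,fx=4,fy=4,interpolation=cv2.INTER_CUBIC)
cv2.imwrite('pics/a.png',a);cv2.imwrite('pics/b.png',b)
P=pts(c)
for (u,v) in [(250,192),(250,220),(330,192),(330,220),(253,207),(271,207),(290,207),(310,207),(326,207),(281,207),(360,253),(398,203),(393,205),(405,200)]:
    print(u,v,P[v,u].round(4))
E
```

```text
250 192 [0.5506 0.1943 0.0029]
250 220 [0.4634 0.1918 0.0252]
330 192 [ 0.5446 -0.0514 -0.0013]
330 220 [ 0.4582 -0.0488 -0.    ]
253 207 [0.5011 0.1802 0.0396]
271 207 [0.5004 0.1276 0.0311]
290 207 [0.5007 0.0722 0.0086]
310 207 [0.4994 0.0113 0.0048]
326 207 [ 0.4948 -0.0367  0.0463]
281 207 [0.4961 0.0942 0.0733]
360 253 [ 0.3563 -0.1344  0.0279]
398 203 [ 0.4982 -0.2444  0.08  ]
393 205 [ 0.4961 -0.2369  0.0391]
405 200 [ 0.5099 -0.273   0.0418]
```

View pics/a.png

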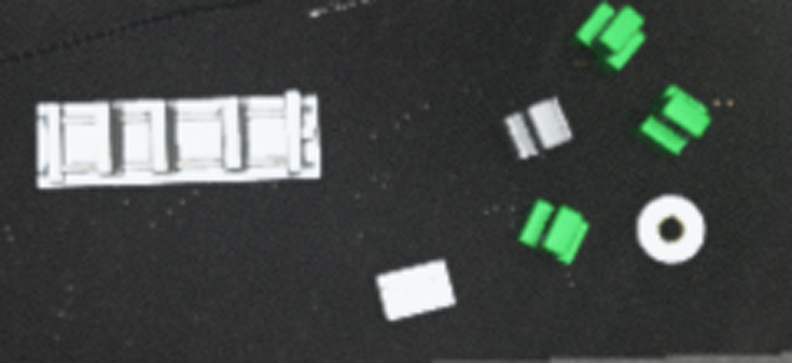

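View pics/b.png

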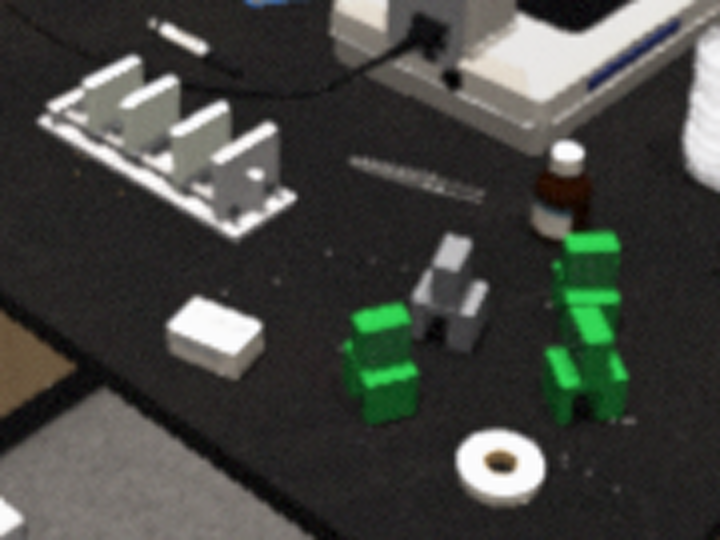

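```bash
cat >> h.py <<'E'
def plan(pos,xax,yax,rowmax=41,angmax=0.12):
    """rows from current pose to target pose (tool frame shift+rotvec)."""
    s=env.state(); R0=R.from_quat(s['eef_rot']); x=np.array(xax,float);x/=np.linalg.norm(x); y=np.array(yax,float); y-=x*(x@y); y/=np.linalg.norm(y)
    R1=R.from_matrix(np.stack([x,y,np.cross(x,y)],1)); rv=(R0.inv()*R1).as_rotvec()
    d=np.array(pos)-s['eef_pos']
    print('pos',s['eef_pos'].round(4),'axes x,y,z',R0.as_matrix().T.round(4).tolist(),'t',round(s['t'],2),'F',s['force'].round(2),'w',round(s['width'],4))
    print('delta world mm',(d*1e3).round(1),'in tool0',(R0.inv().apply(d)*1e3).round(1),'in tool1',(R1.inv().apply(d)*1e3).round(1),'rotvec tool',rv.round(4))
def top_plates(P,px,lo,hi,xr=(0.4,0.6),yr=(-0.1,0.25)):
    m=(P[...,2]>lo)&(P[...,2]<hi)&(P[...,0]>xr[0])&(P[...,0]<xr[1])&(P[...,1]>yr[0])&(P[...,1]<yr[1])
    n,l,st,ce=cv2.connectedComponentsWithStats(m.astype(np.uint8))
    out=[]
    for i in range(1,n):
        if st[i,4]<15: continue
        q=P[l==i]; (cx,cy),(w,h),a=cv2.minAreaRect((q[:,:2]*1000).astype(np.float32))
        out.append((st[i,4],ce[i].round(1),round(cx,1),round(cy,1),round(w,1),round(h,1),round(a,2),q[:,2].mean().round(4)))
    return out
E
python3 - <<'E'
from h import *
import pickle
c=pickle.load(open('top0.pkl','rb'));P=pts(c)
for o in top_plates(P,None,0.065,0.085,(0.4,0.6),(-0.1,0.25)):print(o)
for o in top_plates(P,None,0.07,0.09,(0.4,0.6),(-0.35,-0.15)):print(o)
for o in top_plates(P,None,0.03,0.05,(0.4,0.6),(-0.35,-0.15)):print(o)
plan([.5,-.12,.30],[0,0,-1],[0,-1,0])
plan([.5,-.12,.30],[0,0,-1],[0,1,0])
E
```

```text
(np.int32(99), array([323.7, 205. ]), 500.2, -30.4, 11.6, 67.5, 88.8, np.float64(0.0742))
(np.int32(94), array([305.1, 205.2]), 499.0, 24.6, 11.8, 61.3, 88.97, np.float64(0.074))
(np.int32(103), array([266.1, 206.4]), 498.8, 137.6, 12.4, 61.5, 89.77, np.float64(0.0739))
(np.int32(99), array([283. , 206.2]), 498.8, 88.4, 12.2, 58.5, 88.57, np.float64(0.0744))
(np.int32(109), array([422.7, 174. ]), 582.1, -322.1, 23.2, 41.1, 48.66, np.float64(0.0787))
(np.int32(109), array([400.3, 202.7]), 499.5, -251.6, 39.4, 22.5, 21.57, np.float64(0.079))
(np.int32(75), array([405.7, 232.7]), 409.5, -263.8, 22.4, 32.0, 62.11, np.float64(0.079))
(np.int32(114), array([419. , 177.5]), 581.9, -321.6, 50.0, 41.9, 48.34, np.float64(0.0392))
(np.int32(25), array([404.8, 200.8]), 507.5, -273.2, 38.6, 5.4, 18.02, np.float64(0.04))
(np.int32(78), array([392.5, 205.8]), 493.6, -236.1, 39.0, 16.1, 22.0, np.float64(0.0386))
(np.int32(71), array([397.4, 231.9]), 415.3, -246.2, 15.3, 37.8, 61.97, np.float64(0.0394))
pos [0.2163 0.5326 0.2106] axes x,y,z [[-0.0005, -0.0008, -1.0], [0.3763, 0.9265, -0.0009], [0.9265, -0.3763, -0.0001]] t 0.15 F [-0.46  0.31 -0.03] w 0.0854
delta world mm [ 283.7 -652.6   89.4] in tool0 [ -89.  -497.9  508.4] in tool1 [ -89.4  652.6 -283.7] rotvec tool [2.7558e+00 1.2000e-03 4.0000e-04]
pos [0.2163 0.5326 0.2106] axes x,y,z [[-0.0005, -0.0008, -1.0], [0.3763, 0.9265, -0.0009], [0.9265, -0.3763, -0.0001]] t 0.15 F [-0.46  0.31 -0.03] w 0.0854
delta world mm [ 283.7 -652.6   89.4] in tool0 [ -89.  -497.9  508.4] in tool1 [ -89.4 -652.6  283.7] rotvec tool [-3.858e-01 -3.000e-04  9.000e-04]
```

Emit:
{"method": "play_rows", "body": {"moves": [{"tx": -22, "wx": -0.0965}, {"tx": -22, "wx": -0.0965}, {"tx": -22, "wx": -0.0965}, {"tx": -22, "wx": -0.0965}, {"ty": -36.6, "tz": 11.7}, {"ty": -36.6, "tz": 11.7}, {"ty": -36.6, "tz": 11.7}, {"ty": -36.6, "tz": 11.7}, {"ty": -36.6, "tz": 11.7}, {"ty": -36.6, "tz": 11.7}], "jaw": 1, "force": 80}}

```text
validation failed for argument at $.mo...
```

Emit:
{"method": "play_rows", "body": {"moves": [{"ty": -36.6, "tz": 11.7}, {"ty": -36.6, "tz": 11.7}, {"ty": -36.6, "tz": 11.7}, {"ty": -36.6, "tz": 11.7}, {"ty": -36.6, "tz": 11.7}, {"ty": -36.6, "tz": 11.7}, {"ty": -36.6, "tz": 11.7}, {"ty": -36.6, "tz": 11.7}, {"ty": -36.6, "tz": 11.7}, {"ty": -36.6, "tz": 11.7}]}}

```text
validation failed for argument at $.mo...
```

Emit:
{"method": "play_rows", "body": {"moves": [{"ty": -36.6, "tz": 5}, {"ty": -36.6, "tz": 5}, {"ty": -36.6, "tz": 5}, {"ty": -30, "tz": 5}, {"ty": 0}, {"ty": 0}]}}

```text
validation failed for argument at $.mo...
```

```bash
python3 - <<'E'
from h import *
import pickle
plan([.5,-.25,.20],[0,0,-1],[-.37,.93,0])
c=env.capture('wrist'); cv2.imwrite('pics/w1.png',c['pixels']); 
P=pts(c)
for o in top_plates(P,None,0.065,0.09,(0.4,0.6),(-0.35,0.25)):print(o)
E
```

```text
pos [0.2163 0.5326 0.2106] axes x,y,z [[-0.0005, -0.0008, -1.0], [0.3763, 0.9265, -0.0009], [0.9265, -0.3763, -0.0001]] t 0.15 F [-0.46  0.31 -0.03] w 0.0854
delta world mm [ 283.7 -782.6  -10.6] in tool0 [  11.1 -618.3  557.3] in tool1 [  10.6 -832.   -25.7] rotvec tool [-7.644e-01 -5.000e-04  8.000e-04]
```

View pics/w1.png

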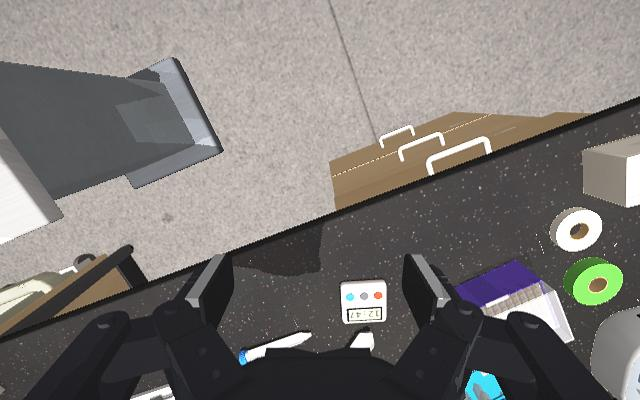

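Emit:
{"method": "play_rows", "body": {"moves": [{"tx": -22, "ty": 0, "tz": 0, "wx": -0.0965, "wy": 0, "wz": 0}, {"tx": -22, "ty": 0, "tz": 0, "wx": -0.0965, "wy": 0, "wz": 0}, {"tx": -22, "ty": 0, "tz": 0, "wx": -0.0965, "wy": 0, "wz": 0}, {"tx": -22, "ty": 0, "tz": 0, "wx": -0.0965, "wy": 0, "wz": 0}, {"tx": 0, "ty": -36.6, "tz": 11.7, "wx": 0, "wy": 0, "wz": 0}, {"tx": 0, "ty": -36.6, "tz": 11.7, "wx": 0, "wy": 0, "wz": 0}, {"tx": 0, "ty": -36.6, "tz": 11.7, "wx": 0, "wy": 0, "wz": 0}, {"tx": 0, "ty": -36.6, "tz": 11.7, "wx": 0, "wy": 0, "wz": 0}, {"tx": 0, "ty": -36.6, "tz": 11.7, "wx": 0, "wy": 0, "wz": 0}, {"tx": 0, "ty": -36.6, "tz": 11.7, "wx": 0, "wy": 0, "wz": 0}], "jaw": 1, "force": 80}}

```text
t: 1.03
eef_pos: [0.2865, 0.3114, 0.299]
eef_rot: [-0.0, 0.707, 0.0, 0.707]
force: [1.0, -0.1, 0.6]
width: 0.0853
```

Emit:
{"method": "play_rows", "body": {"moves": [{"tx": 0, "ty": -36.6, "tz": 12, "wx": 0, "wy": 0, "wz": 0}, {"tx": 0, "ty": -36.6, "tz": 12, "wx": 0, "wy": 0, "wz": 0}, {"tx": 0, "ty": -36.6, "tz": 12, "wx": 0, "wy": 0, "wz": 0}, {"tx": 0, "ty": -36.6, "tz": 12, "wx": 0, "wy": 0, "wz": 0}, {"tx": 0, "ty": -36.6, "tz": 12, "wx": 0, "wy": 0, "wz": 0}, {"tx": 0, "ty": -36.6, "tz": 12, "wx": 0, "wy": 0, "wz": 0}, {"tx": 0, "ty": -36.6, "tz": 12, "wx": 0, "wy": 0, "wz": 0}, {"tx": 0, "ty": -36.6, "tz": 12, "wx": 0, "wy": 0, "wz": 0}, {"tx": 0, "ty": -36.6, "tz": 12, "wx": 0, "wy": 0, "wz": 0}, {"tx": 0, "ty": -36.6, "tz": 12, "wx": 0, "wy": 0, "wz": 0}]}}

```text
t: 1.87
eef_pos: [0.4066, -0.0549, 0.2993]
eef_rot: [0.0, 0.707, -0.0, 0.707]
force: [1.8, 0.6, 0.4]
width: 0.0852
```

Emit:
{"method": "play_rows", "body": {"moves": [{"tx": 0, "ty": -36.6, "tz": 5, "wx": 0, "wy": 0, "wz": 0}, {"tx": 0, "ty": -36.6, "tz": 5, "wx": 0, "wy": 0, "wz": 0}, {"tx": 0, "ty": -20, "tz": 0, "wx": 0, "wy": 0, "wz": 0}, {"tx": 0, "ty": 0, "tz": 0, "wx": 0, "wy": 0, "wz": 0}]}}

```text
t: 2.2
eef_pos: [0.4165, -0.1495, 0.2983]
eef_rot: [0.001, 0.708, -0.001, 0.707]
force: [0.3, 0.2, -0.6]
width: 0.0853
```

```bash
python3 - <<'E'
from h import *
import pickle
plan([.5,-.25,.20],[0,0,-1],[-.37,.93,0])
c=env.capture('wrist'); cv2.imwrite('pics/w1.png',c['pixels']); 
P=pts(c)
for o in top_plates(P,None,0.068,0.09,(0.4,0.6),(-0.35,0.25)):print(o)
E
```

```text
pos [ 0.4165 -0.1495  0.2983] axes x,y,z [[-0.0016, -0.0001, -1.0], [0.0034, 1.0, -0.0001], [1.0, -0.0034, -0.0016]] t 2.2 F [ 0.27  0.18 -0.57] w 0.0853
delta world mm [  83.5 -100.5  -98.3] in tool0 [  98.2 -100.3   84. ] in tool1 [  98.3 -124.3   40.4] rotvec tool [-3.82e-01 -1.60e-03 -2.00e-04]
(np.int32(384), array([232.3, 163. ]), 410.6, -260.0, 22.5, 34.7, 61.53, np.float64(0.0805))
(np.int32(456), array([401.7, 221.7]), 501.0, -27.0, 68.9, 12.1, 0.14, np.float64(0.0755))
(np.int32(428), array([439.3, 221.8]), 500.2, 26.9, 60.8, 12.7, 0.15, np.float64(0.0754))
(np.int32(474), array([484.3, 221.3]), 500.6, 91.4, 62.3, 12.7, 0.34, np.float64(0.0751))
(np.int32(502), array([518.6, 221. ]), 500.2, 140.1, 62.2, 13.0, 0.61, np.float64(0.0749))
(np.int32(493), array([246.4, 223.4]), 500.7, -248.7, 39.4, 22.1, 19.96, np.float64(0.0797))
```

View pics/w1.png

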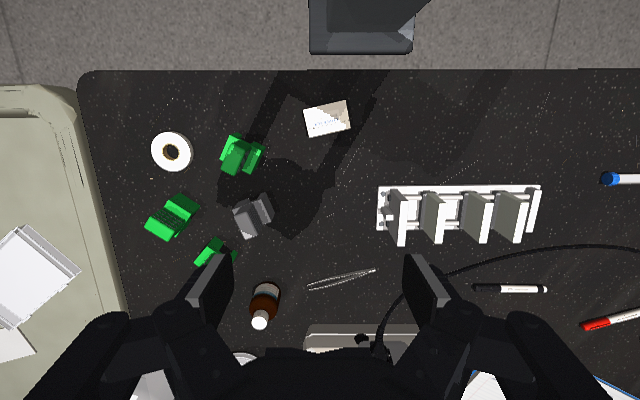

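```bash
python3 - <<'E'
from h import *
i=cv2.imread('pics/w1.png')
a=cv2.resize(i[170:270,180:310],None,fx=6,fy=6,interpolation=cv2.INTER_CUBIC); a=cv2.convertScaleAbs(a,alpha=1.5,beta=25)
cv2.imwrite('pics/w1c.png',a)
E
```

```text
(no output)
```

View pics/w1c.png

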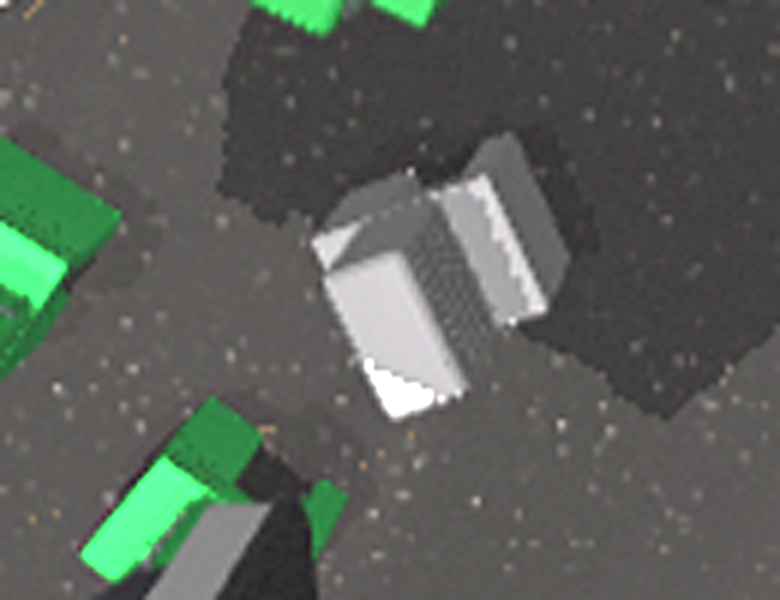

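The grey spacer's wider leg seems to be on the left (−y world) at crop (370,200) and the narrow lip on the right (490,160). I'll take one closer view to be sure.

Emit:
{"method": "play_rows", "body": {"moves": [{"tx": 30, "ty": -18, "tz": 2, "wx": 0, "wy": 0, "wz": 0}, {"tx": 30, "ty": -18, "tz": 2, "wx": 0, "wy": 0, "wz": 0}, {"tx": 30, "ty": -18, "tz": 2, "wx": 0, "wy": 0, "wz": 0}, {"tx": 30, "ty": -18, "tz": 2, "wx": 0, "wy": 0, "wz": 0}, {"tx": 28, "ty": -18, "tz": 2, "wx": 0, "wy": 0, "wz": 0}, {"tx": 0, "ty": 0, "tz": 0, "wx": 0, "wy": 0, "wz": 0}, {"tx": 0, "ty": 0, "tz": 0, "wx": 0, "wy": 0, "wz": 0}]}}

```text
t: 2.83
eef_pos: [0.4264, -0.2353, 0.1502]
eef_rot: [0.001, 0.708, 0.001, 0.706]
force: [0.6, -0.0, 1.5]
width: 0.0852
```

```bash
python3 - <<'E'
from h import *
plan([.5,-.25,.12],[0,0,-1],[-.35,.94,0])
c=env.capture('wrist'); i=c['pixels']; 
P=pts(c)
for o in top_plates(P,None,0.07,0.09,(0.4,0.6),(-0.35,0.25)):print(o)
m=(P[...,2]>.012)&(P[...,2]<.028)&(P[...,0]>.45)&(P[...,0]<.5)&(P[...,1]>-.29)&(P[...,1]<-.21)&(abs(i[...,1].astype(int)-i[...,2])<15)
q=P[m]; a=np.radians(20.5); ex=np.array([np.cos(a),np.sin(a)]);ey=np.array([-np.sin(a),np.cos(a)])
d=(q[:,:2]-[.5007,-.2487]); X=d@ex;Y=d@ey
sel=X<-.017
print(np.histogram(Y[sel]*1000,bins=np.arange(-32,33,2.5)))
y0,x0=[int(k) for k in np.argwhere(m).mean(0)]
a=cv2.resize(i[max(0,y0-80):y0+80,max(0,x0-100):x0+100],None,fx=3.7,fy=3.7,interpolation=cv2.INTER_CUBIC); cv2.imwrite('pics/w2c.png',cv2.convertScaleAbs(a,alpha=1.8,beta=25))
E
```

```text
pos [ 0.4264 -0.2353  0.1502] axes x,y,z [[-0.002, 0.0017, -1.0], [0.0001, 1.0, 0.0017], [1.0, -0.0001, -0.002]] t 2.83 F [ 0.63 -0.    1.5 ] w 0.0852
delta world mm [ 73.6 -14.7 -30.2] in tool0 [ 30.  -14.8  73.7] in tool1 [ 30.2 -39.5  63.9] rotvec tool [-0.3566 -0.0017 -0.0021]
(np.int32(891), array([284. , 185.1]), 410.7, -262.1, 22.8, 34.5, 62.56, np.float64(0.0823))
(np.int32(1221), array([535.8, 272.9]), 502.2, -29.0, 71.0, 13.6, 0.69, np.float64(0.0761))
(np.int32(1186), array([592.8, 272.7]), 501.3, 24.8, 62.6, 14.3, 0.8, np.float64(0.0758))
(np.int32(1085), array([299.9, 275.1]), 501.6, -251.0, 39.9, 22.5, 20.91, np.float64(0.0812))
(np.int32(610), array([238.9, 340.2]), 578.8, -315.9, 22.8, 27.8, 47.27, np.float64(0.08))
(array([ 0,  2, 11, 12, 13, 14, 12, 11, 14, 13,  0,  0,  0,  0,  0,  0,  0,
        1, 12, 12, 14, 11,  0,  0,  0]), array([-32. , -29.5, -27. , -24.5, -22. , -19.5, -17. , -14.5, -12. ,
        -9.5,  -7. ,  -4.5,  -2. ,   0.5,   3. ,   5.5,   8. ,  10.5,
        13. ,  15.5,  18. ,  20.5,  23. ,  25.5,  28. ,  30.5]))
```

View pics/w2c.png

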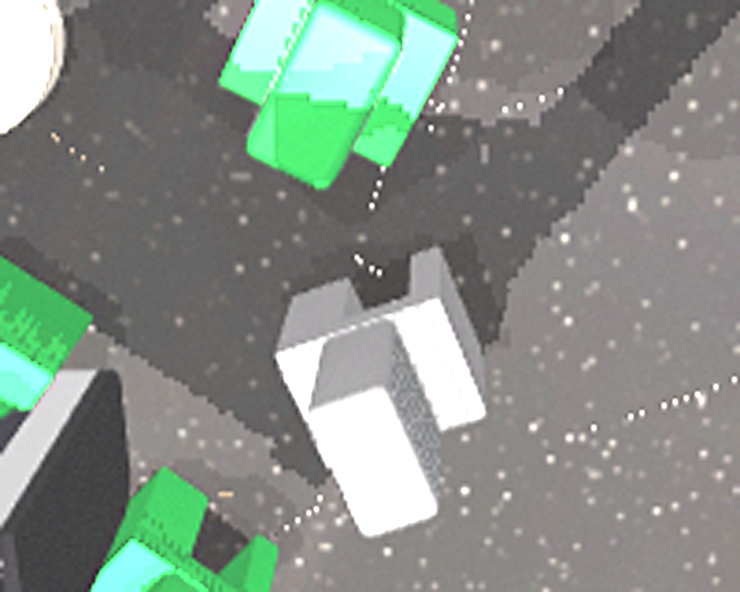

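It's confirmed: the 20 mm block is on the −y side and the 10 mm lip on the +y side, with spacer yaw about +20.5°. Next I rotate over it.

Emit:
{"method": "play_rows", "body": {"moves": [{"tx": 0, "ty": 0, "tz": 0, "wx": -0.119, "wy": -0.0017, "wz": -0.002}, {"tx": 0, "ty": 0, "tz": 0, "wx": -0.119, "wy": 0, "wz": 0}, {"tx": 0, "ty": 0, "tz": 0, "wx": -0.119, "wy": 0, "wz": 0}, {"tx": 0, "ty": -20.5, "tz": 32.5, "wx": 0, "wy": 0, "wz": 0}, {"tx": 0, "ty": -20.5, "tz": 32.5, "wx": 0, "wy": 0, "wz": 0}, {"tx": 30, "ty": 0, "tz": 0, "wx": 0, "wy": 0, "wz": 0}, {"tx": 0, "ty": 0, "tz": 0, "wx": 0, "wy": 0, "wz": 0}, {"tx": 0, "ty": 0, "tz": 0, "wx": 0, "wy": 0, "wz": 0}]}}

```text
t: 3.55
eef_pos: [0.502, -0.2505, 0.1219]
eef_rot: [-0.127, 0.696, 0.126, 0.696]
force: [-0.2, -0.1, -0.3]
width: 0.0856
```

```bash
python3 - <<'E'
from h import *
plan([.5015,-.251,.047],[0,0,-1],[-.353,.9356,0])
print(env.state()['qpos'].round(2))
c=env.capture('wrist'); i=c['pixels']; cv2.imwrite('pics/w3.png',i)
P=pts(c)
for o in top_plates(P,None,0.07,0.09,(0.4,0.6),(-0.35,0.25)):print(o)
E
```

```text
pos [ 0.502  -0.2505  0.1219] axes x,y,z [[0.0009, -0.0013, -1.0], [-0.3509, 0.9364, -0.0015], [0.9364, 0.3509, 0.0004]] t 3.55 F [-0.23 -0.07 -0.3 ] w 0.0856
delta world mm [ -0.5  -0.5 -74.9] in tool0 [74.9 -0.2 -0.7] in tool1 [74.9 -0.3 -0.6] rotvec tool [-0.0022  0.0004  0.0015]
[-0.6   0.17  1.6  -0.    1.37 -2.53]
(np.int32(1603), array([347.7,  87.7]), 410.5, -262.7, 22.8, 34.3, 62.18, np.float64(0.0816))
(np.int32(1548), array([316.5, 209.1]), 501.1, -252.2, 39.3, 22.5, 20.98, np.float64(0.0814))
(np.int32(573), array([194.1, 265.1]), 579.1, -326.8, 12.9, 40.6, 57.84, np.float64(0.0798))
(np.int32(1403), array([564.6, 290.1]), 498.6, -29.5, 14.8, 63.4, 89.49, np.float64(0.0754))
(np.int32(1352), array([613.6, 313. ]), 501.4, 25.0, 61.9, 15.8, 1.16, np.float64(0.0752))
```

View pics/w3.png

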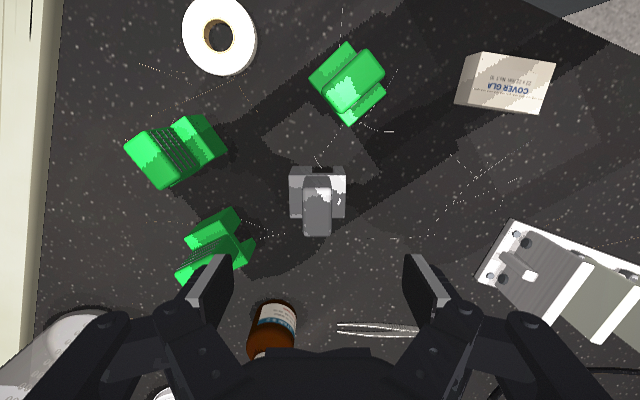

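Emit:
{"method": "play_rows", "body": {"moves": [{"tx": 30, "ty": -1, "tz": -1, "wx": 0, "wy": 0, "wz": 0.0015}, {"tx": 30, "ty": 0, "tz": 0, "wx": 0, "wy": 0, "wz": 0}, {"tx": 15, "ty": 0, "tz": 0, "wx": 0, "wy": 0, "wz": 0}, {"tx": 0, "ty": 0, "tz": 0, "wx": 0, "wy": 0, "wz": 0}, {"tx": 0, "ty": 0, "tz": 0, "wx": 0, "wy": 0, "wz": 0}]}}

```text
t: 4.02
eef_pos: [0.5017, -0.2532, 0.0482]
eef_rot: [-0.126, 0.695, 0.125, 0.697]
force: [0.3, 0.1, 0.9]
width: 0.0853
```

Emit:
{"method": "play_rows", "body": {"moves": [{"tx": 0, "ty": 0, "tz": 0, "wx": 0, "wy": 0, "wz": 0}, {"tx": 0, "ty": 0, "tz": 0, "wx": 0, "wy": 0, "wz": 0}, {"tx": 0, "ty": 0, "tz": 0, "wx": 0, "wy": 0, "wz": 0}, {"tx": 0, "ty": 0, "tz": 0, "wx": 0, "wy": 0, "wz": 0}, {"tx": 0, "ty": 0, "tz": 0, "wx": 0, "wy": 0, "wz": 0}, {"tx": 0, "ty": 0, "tz": 0, "wx": 0, "wy": 0, "wz": 0}], "jaw": -1, "force": 80}}

```text
t: 4.52
eef_pos: [0.5018, -0.2532, 0.047]
eef_rot: [-0.126, 0.695, 0.125, 0.696]
force: [-0.7, 1.1, 4.4]
width: 0.0198
```

Emit:
{"method": "play_rows", "body": {"moves": [{"tx": -10, "ty": 0, "tz": 0, "wx": 0, "wy": 0, "wz": 0}, {"tx": -30, "ty": 0, "tz": 0, "wx": 0, "wy": 0, "wz": 0}, {"tx": -38, "ty": 0, "tz": 0, "wx": 0, "wy": 0, "wz": 0}, {"tx": -32, "ty": 0, "tz": 0, "wx": 0, "wy": 0, "wz": 0}, {"tx": 0, "ty": 0, "tz": 0, "wx": 0, "wy": 0, "wz": 0}, {"tx": 0, "ty": 0, "tz": 0, "wx": 0, "wy": 0, "wz": 0}, {"tx": 0, "ty": 0, "tz": 0, "wx": 0, "wy": 0, "wz": 0}]}}

```text
t: 5.1
eef_pos: [0.5011, -0.2529, 0.1559]
eef_rot: [-0.126, 0.696, 0.125, 0.696]
force: [0.2, -0.4, -1.9]
width: 0.0196
```

```bash
python3 - <<'E'
from h import *
plan([.5015,-.03+.04,.155],[0,0,-1],[-.01,1,0])
for k in range(1):
    c=env.capture('wrist'); i=c['pixels']; cv2.imwrite('pics/w4.png',i)
P=pts(c)
print([o for o in top_plates(P,None,0.07,0.09,(0.4,0.6),(-0.35,0.25))])
for (u,v) in [(317,250),(317,230),(300,200),(330,200),(317,280)]: print(u,v,P[v,u].round(4))
E
```

```text
pos [ 0.5011 -0.2529  0.1559] axes x,y,z [[0.0008, -0.0002, -1.0], [-0.3496, 0.9369, -0.0005], [0.9369, 0.3496, 0.0006]] t 5.1 F [ 0.17 -0.36 -1.89] w 0.0196
delta world mm [  0.4 262.9  -0.9] in tool0 [  0.9 246.2  92.3] in tool1 [  0.9 262.9   3. ] rotvec tool [0.3471 0.0007 0.0004]
[(np.int32(1139), array([345.4,  92.2]), 410.2, -262.1, 22.8, 34.0, 62.2, np.float64(0.0801)), (np.int32(1061), array([218.2, 251.9]), 582.9, -320.4, 22.6, 40.6, 48.77, np.float64(0.0792)), (np.int32(1098), array([536.1, 273.3]), 501.3, -28.9, 14.1, 69.9, 89.98, np.float64(0.0746)), (np.int32(996), array([583.1, 290.1]), 500.9, 25.0, 61.9, 14.2, 0.9, np.float64(0.0744)), (np.int32(542), array([627.6, 318.8]), 509.0, 89.4, 45.1, 15.0, 0.27, np.float64(0.0741))]
317 250 [ 0.4912 -0.2564  0.1906]
317 230 [ 0.4831 -0.2594  0.1861]
300 200 [ 0.4863 -0.2699  0.141 ]
330 200 [ 0.521  -0.2298  0.0011]
317 280 [ 0.5075 -0.2503  0.1899]
```

View pics/w4.png

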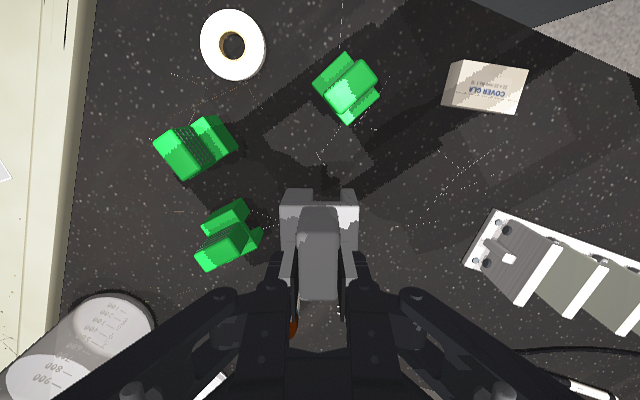

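Emit:
{"method": "play_rows", "body": {"moves": [{"tx": 0, "ty": 0, "tz": 0, "wx": 0.116, "wy": 0.0007, "wz": 0.0004}, {"tx": 0, "ty": 0, "tz": 0, "wx": 0.116, "wy": 0, "wz": 0}, {"tx": 0, "ty": 0, "tz": 0, "wx": 0.115, "wy": 0, "wz": 0}, {"tx": 0, "ty": 39, "tz": 0.4, "wx": 0, "wy": 0, "wz": 0}, {"tx": 0, "ty": 39, "tz": 0.4, "wx": 0, "wy": 0, "wz": 0}, {"tx": 0, "ty": 39, "tz": 0.4, "wx": 0, "wy": 0, "wz": 0}, {"tx": 0, "ty": 39, "tz": 0.4, "wx": 0, "wy": 0, "wz": 0}, {"tx": 0, "ty": 39, "tz": 0.4, "wx": 0, "wy": 0, "wz": 0}, {"tx": 0, "ty": 39, "tz": 0.4, "wx": 0, "wy": 0, "wz": 0}, {"tx": 0, "ty": 39, "tz": 0.4, "wx": 0, "wy": 0, "wz": 0}]}}

```text
t: 5.98
eef_pos: [0.5004, 0.0218, 0.155]
eef_rot: [-0.004, 0.708, 0.003, 0.707]
force: [2.0, -0.4, -1.5]
width: 0.0195
```

Emit:
{"method": "play_rows", "body": {"moves": [{"tx": 0, "ty": 0, "tz": 0, "wx": 0, "wy": 0, "wz": 0}, {"tx": 0, "ty": 0, "tz": 0, "wx": 0, "wy": 0, "wz": 0}, {"tx": 0, "ty": 0, "tz": 0, "wx": 0, "wy": 0, "wz": 0}, {"tx": 0, "ty": 0, "tz": 0, "wx": 0, "wy": 0, "wz": 0}]}}

```text
t: 6.32
eef_pos: [0.5012, 0.019, 0.1556]
eef_rot: [-0.003, 0.707, 0.003, 0.707]
force: [-0.7, 0.0, -1.4]
width: 0.0199
```

```bash
python3 - <<'E'
from h import *
plan([.501,.020,.096],[0,0,-1],[-.009,1,0])
c=env.capture('wrist'); i=c['pixels']; cv2.imwrite('pics/w5.png',i)
P=pts(c)
for o in top_plates(P,None,0.065,0.085,(0.4,0.6),(-0.1,0.25)):print(o)
for o in top_plates(P,None,0.18,0.2,(0.4,0.6),(-0.1,0.25)):print(o)
E
```

```text
pos [0.5012 0.019  0.1556] axes x,y,z [[-0.0007, -0.0005, -1.0], [-0.0092, 1.0, -0.0005], [1.0, 0.0092, -0.0007]] t 6.32 F [-0.72  0.03 -1.45] w 0.0199
delta world mm [ -0.2   1.  -59.6] in tool0 [59.6  1.  -0.2] in tool1 [59.6  1.  -0.2] rotvec tool [ 0.0002 -0.0007  0.0005]
(np.int32(1210), array([263.6, 194.4]), 501.5, -28.4, 70.0, 12.4, 0.56, np.float64(0.0754))
(np.int32(557), array([324.5, 180.6]), 486.8, 25.4, 33.5, 11.4, 0.52, np.float64(0.0758))
(np.int32(1141), array([396.9, 195. ]), 500.6, 89.7, 61.8, 12.4, 0.21, np.float64(0.075))
(np.int32(1287), array([452.2, 195. ]), 500.4, 138.3, 62.1, 12.8, 0.64, np.float64(0.0745))
(np.int32(4053), array([317.6, 260.4]), 500.9, 18.7, 41.7, 41.7, 48.26, np.float64(0.1902))
```

View pics/w5.png

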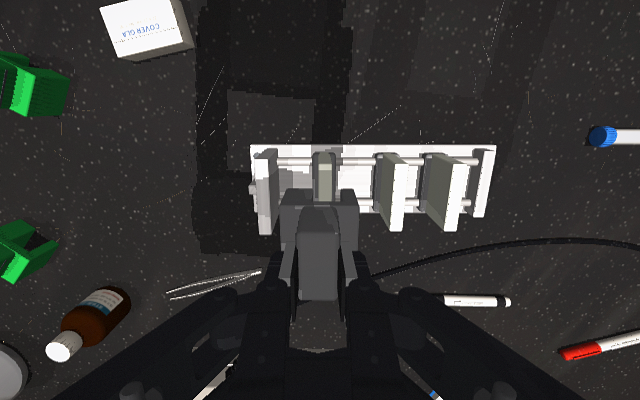

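The slot straddles partition 1 at (324,175), so I can lower the spacer.

Emit:
{"method": "play_rows", "body": {"moves": [{"tx": 12, "ty": 1.3, "tz": 0, "wx": 0, "wy": 0, "wz": 0}, {"tx": 12, "ty": 0, "tz": 0, "wx": 0, "wy": 0, "wz": 0}, {"tx": 6, "ty": 0, "tz": 0, "wx": 0, "wy": 0, "wz": 0}, {"tx": 6, "ty": 0, "tz": 0, "wx": 0, "wy": 0, "wz": 0}, {"tx": 0, "ty": 0, "tz": 0, "wx": 0, "wy": 0, "wz": 0}]}}

```text
t: 6.78
eef_pos: [0.5007, 0.0211, 0.1185]
eef_rot: [-0.004, 0.708, 0.003, 0.706]
force: [-0.7, -0.7, -1.9]
width: 0.0197
```

Emit:
{"method": "play_rows", "body": {"moves": [{"tx": 8, "ty": 0, "tz": 0, "wx": 0, "wy": 0, "wz": 0}, {"tx": 8, "ty": 0, "tz": 0, "wx": 0, "wy": 0, "wz": 0}, {"tx": 7, "ty": 0, "tz": 0, "wx": 0, "wy": 0, "wz": 0}, {"tx": 0, "ty": 0, "tz": 0, "wx": 0, "wy": 0, "wz": 0}, {"tx": 0, "ty": 0, "tz": 0, "wx": 0, "wy": 0, "wz": 0}, {"tx": 0, "ty": 0, "tz": 0, "wx": 0, "wy": 0, "wz": 0}]}}

```text
t: 7.28
eef_pos: [0.5016, 0.0212, 0.0974]
eef_rot: [-0.004, 0.707, 0.003, 0.707]
force: [-1.1, 0.7, -2.1]
width: 0.0198
```

```bash
python3 - <<'E'
from h import *
plan([.501,.020,.096],[0,0,-1],[-.009,1,0])
c=env.capture('wrist'); i=c['pixels']; cv2.imwrite('pics/w6.png',i)
P=pts(c)
for o in top_plates(P,None,0.065,0.085,(0.4,0.6),(-0.1,0.25)):print(o)
print(env.state()['force'])
E
```

```text
pos [0.5016 0.0212 0.0974] axes x,y,z [[0.0007, -0.0004, -1.0], [-0.0103, 0.9999, -0.0004], [0.9999, 0.0103, 0.0007]] t 7.28 F [-1.07  0.71 -2.11] w 0.0198
delta world mm [-0.6 -1.2 -1.4] in tool0 [ 1.4 -1.2 -0.6] in tool1 [ 1.4 -1.2 -0.6] rotvec tool [0.0013 0.0007 0.0004]
(np.int32(1993), array([245.8, 217.6]), 501.4, -28.2, 70.1, 12.6, 0.45, np.float64(0.0751))
(np.int32(743), array([313.9, 191.9]), 479.3, 15.9, 15.8, 36.7, 11.82, np.float64(0.0757))
(np.int32(1879), array([415.3, 219.1]), 500.7, 89.7, 62.3, 12.5, 0.74, np.float64(0.0748))
(np.int32(2199), array([485.5, 219. ]), 500.7, 138.8, 13.9, 62.7, 89.34, np.float64(0.0742))
(np.int32(134), array([348.2, 197. ]), 482.6, 41.7, 4.0, 10.2, 22.91, np.float64(0.0753))
[ 0.14712445  0.45996441 -1.12643229]
```

View pics/w6.png

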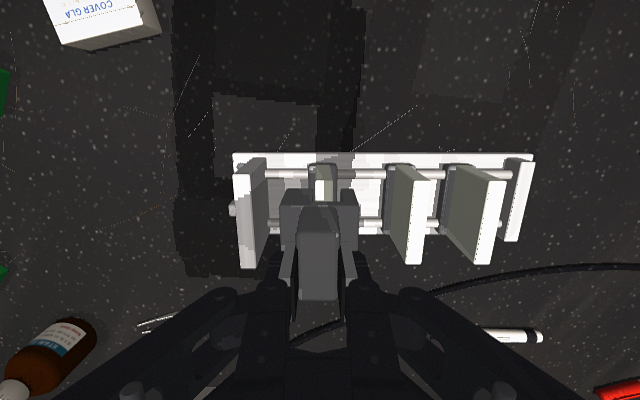

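Emit:
{"method": "play_rows", "body": {"moves": [{"tx": 0, "ty": -3.5, "tz": 0, "wx": 0, "wy": 0, "wz": 0}, {"tx": 0, "ty": -3.5, "tz": 0, "wx": 0, "wy": 0, "wz": 0}, {"tx": 0, "ty": -3.5, "tz": 0, "wx": 0, "wy": 0, "wz": 0}, {"tx": 0, "ty": -3.5, "tz": 0, "wx": 0, "wy": 0, "wz": 0}, {"tx": 0, "ty": 0, "tz": 0, "wx": 0, "wy": 0, "wz": 0}, {"tx": 0, "ty": 0, "tz": 0, "wx": 0, "wy": 0, "wz": 0}]}}

```text
t: 7.83
eef_pos: [0.5017, 0.007, 0.0974]
eef_rot: [-0.004, 0.707, 0.003, 0.707]
force: [-0.1, 3.0, -1.1]
width: 0.0197
```

```bash
cat >> h.py <<'E'
def avgF(n=6):
    F=[];p=[];T=[]
    for k in range(n):
        c=env.capture('wrist'); s=env.state(); F.append(s['force']);p.append(s['eef_pos']);T.append(s['torque'])
    print('t',round(s['t'],2),'F',np.mean(F,0).round(2),'sd',np.std(F,0).round(2),'pos mm',(np.mean(p,0)*1e3).round(2))
    return c
E
python3 - <<'E'
from h import *
c=avgF(6);P=pts(c)
for o in top_plates(P,None,0.065,0.085,(0.4,0.6),(-0.1,0.25)):print(o)
E
```

```text
t 8.13 F [ 0.63  1.42 -0.74] sd [0.61 0.51 0.34] pos mm [501.62   7.1   97.27]
(np.int32(1779), array([265.4, 215.1]), 501.4, -28.3, 70.2, 12.4, 0.36, np.float64(0.0753))
(np.int32(879), array([324. , 192.9]), 478.3, 8.2, 14.7, 49.1, 5.9, np.float64(0.0757))
(np.int32(1965), array([435.5, 219.2]), 500.4, 89.7, 61.7, 12.7, 0.65, np.float64(0.0745))
(np.int32(2304), array([505.8, 219.4]), 500.4, 138.5, 62.6, 13.5, 0.56, np.float64(0.0739))
```

Emit:
{"method": "play_rows", "body": {"moves": [{"tx": 0, "ty": -1.2, "tz": 0, "wx": 0, "wy": 0, "wz": 0}, {"tx": 0, "ty": -1.2, "tz": 0, "wx": 0, "wy": 0, "wz": 0}]}}

```text
t: 8.3
eef_pos: [0.5015, 0.0052, 0.0971]
eef_rot: [-0.004, 0.707, 0.004, 0.707]
force: [0.9, 6.9, -0.1]
width: 0.0198
```

Emit:
{"method": "play_rows", "body": {"moves": [{"tx": 0, "ty": -0.6, "tz": 0, "wx": 0, "wy": 0, "wz": 0}]}}

```text
t: 8.38
eef_pos: [0.5015, 0.0045, 0.0971]
eef_rot: [-0.003, 0.707, 0.004, 0.707]
force: [-0.0, 6.5, -0.2]
width: 0.0199
```

Emit:
{"method": "play_rows", "body": {"moves": [{"tx": 0, "ty": -0.5, "tz": 0, "wx": 0, "wy": 0, "wz": 0}]}}

```text
t: 8.47
eef_pos: [0.5016, 0.0041, 0.0971]
eef_rot: [-0.003, 0.707, 0.004, 0.707]
force: [-0.1, 6.1, -1.4]
width: 0.0202
```

Emit:
{"method": "play_rows", "body": {"moves": [{"tx": 0, "ty": -0.5, "tz": 0, "wx": 0, "wy": 0, "wz": 0}]}}

```text
t: 8.55
eef_pos: [0.5016, 0.0036, 0.0971]
eef_rot: [-0.003, 0.707, 0.004, 0.707]
force: [1.6, 6.6, -0.7]
width: 0.0198
```

Emit:
{"method": "play_rows", "body": {"moves": [{"tx": 0, "ty": -0.4, "tz": 0, "wx": 0, "wy": 0, "wz": 0}]}}

```text
t: 8.63
eef_pos: [0.5016, 0.0032, 0.0971]
eef_rot: [-0.003, 0.707, 0.004, 0.707]
force: [0.7, 5.4, -1.1]
width: 0.02
```

Emit:
{"method": "play_rows", "body": {"moves": [{"tx": 0, "ty": -0.3, "tz": 0, "wx": 0, "wy": 0, "wz": 0}]}}

```text
t: 8.72
eef_pos: [0.5016, 0.0029, 0.0971]
eef_rot: [-0.003, 0.707, 0.004, 0.707]
force: [-0.3, 6.5, -0.5]
width: 0.0196
```

Emit:
{"method": "play_rows", "body": {"moves": [{"tx": 0, "ty": -0.3, "tz": 0, "wx": 0, "wy": 0, "wz": 0}]}}

```text
t: 8.8
eef_pos: [0.5016, 0.0026, 0.0971]
eef_rot: [-0.003, 0.707, 0.004, 0.707]
force: [-0.6, 5.8, -1.1]
width: 0.0197
```

Emit:
{"method": "play_rows", "body": {"moves": [{"tx": 0, "ty": -0.3, "tz": 0, "wx": 0, "wy": 0, "wz": 0}]}}

```text
t: 8.88
eef_pos: [0.5016, 0.0023, 0.0971]
eef_rot: [-0.003, 0.707, 0.004, 0.707]
force: [0.9, 5.8, -1.4]
width: 0.0194
```

Emit:
{"method": "play_rows", "body": {"moves": [{"tx": 0, "ty": -0.3, "tz": 0, "wx": 0, "wy": 0, "wz": 0}]}}

```text
t: 8.97
eef_pos: [0.5016, 0.002, 0.0971]
eef_rot: [-0.003, 0.707, 0.004, 0.707]
force: [-0.0, 6.0, -1.2]
width: 0.0198
```

Emit:
{"method": "play_rows", "body": {"moves": [{"tx": 0, "ty": -0.3, "tz": 0, "wx": 0, "wy": 0, "wz": 0}]}}

```text
t: 9.05
eef_pos: [0.5016, 0.0017, 0.0971]
eef_rot: [-0.003, 0.707, 0.004, 0.707]
force: [0.1, 5.4, -0.4]
width: 0.0198
```

Emit:
{"method": "play_rows", "body": {"moves": [{"tx": 0, "ty": -0.3, "tz": 0, "wx": 0, "wy": 0, "wz": 0}]}}

```text
t: 9.13
eef_pos: [0.5016, 0.0014, 0.0971]
eef_rot: [-0.003, 0.707, 0.004, 0.707]
force: [0.4, 6.0, -0.8]
width: 0.0197
```

Emit:
{"method": "play_rows", "body": {"moves": [{"tx": 0, "ty": -0.3, "tz": 0, "wx": 0, "wy": 0, "wz": 0}]}}

```text
t: 9.22
eef_pos: [0.5016, 0.0011, 0.0972]
eef_rot: [-0.003, 0.707, 0.004, 0.707]
force: [0.8, 5.7, -1.6]
width: 0.0199
```

```bash
python3 - <<'E'
from h import *
c=avgF(2);P=pts(c); i=c['pixels']
cv2.imwrite('pics/w7.png',cv2.convertScaleAbs(cv2.resize(i[130:330,200:420],None,fx=3,fy=3,interpolation=cv2.INTER_CUBIC),alpha=1.6,beta=20))
for o in top_plates(P,None,0.065,0.085,(0.4,0.6),(-0.1,0.25)):print(o)
E
```

```text
t 9.32 F [ 0.6   6.41 -0.68] sd [0.36 0.06 0.13] pos mm [501.58   1.08  97.12]
(np.int32(1615), array([276.8, 207. ]), 499.3, -17.5, 33.5, 65.8, 89.86, np.float64(0.0757))
(np.int32(601), array([336.4, 191. ]), 477.1, 13.1, 15.5, 26.5, 9.57, np.float64(0.0755))
(np.int32(2014), array([444.1, 219.2]), 500.3, 89.6, 61.7, 12.9, 0.3, np.float64(0.0744))
(np.int32(2341), array([514.3, 219.5]), 500.3, 138.6, 62.5, 13.4, 0.4, np.float64(0.0738))
```

View pics/w7.png

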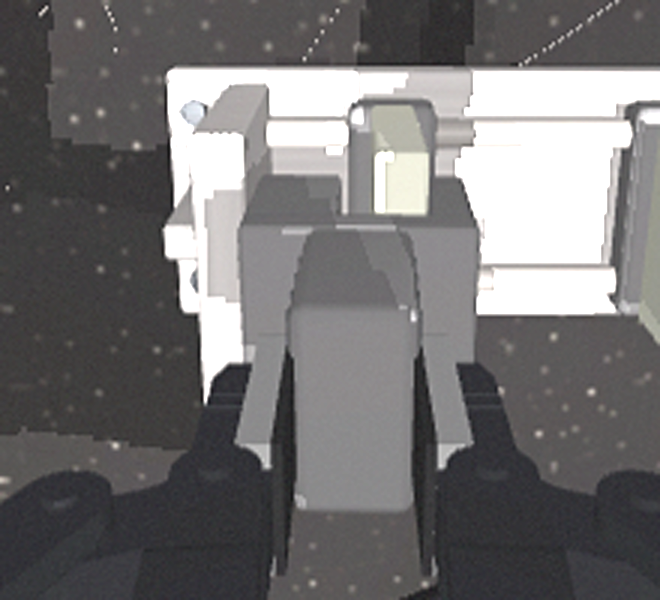

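It's within about a millimetre of contact, so I continue in small steps.

Emit:
{"method": "play_rows", "body": {"moves": [{"tx": 0, "ty": -0.4, "tz": 0, "wx": 0, "wy": 0, "wz": 0}]}}

```text
t: 9.4
eef_pos: [0.5016, 0.0008, 0.0971]
eef_rot: [-0.003, 0.707, 0.004, 0.707]
force: [0.9, 7.6, -0.6]
width: 0.0198
```

Emit:
{"method": "play_rows", "body": {"moves": [{"tx": 0, "ty": -0.3, "tz": 0, "wx": 0, "wy": 0, "wz": 0}]}}

```text
t: 9.48
eef_pos: [0.5016, 0.0006, 0.0971]
eef_rot: [-0.003, 0.707, 0.004, 0.707]
force: [0.8, 10.1, -0.4]
width: 0.0197
```

Emit:
{"method": "play_rows", "body": {"moves": [{"tx": 0, "ty": -0.3, "tz": 0, "wx": 0, "wy": 0, "wz": 0}]}}

```text
t: 9.57
eef_pos: [0.5016, 0.0005, 0.0971]
eef_rot: [-0.003, 0.707, 0.004, 0.707]
force: [0.7, 12.0, -0.5]
width: 0.02
```

```bash
python3 - <<'E'
from h import *
c=avgF(3);P=pts(c); i=c['pixels']
for o in top_plates(P,None,0.065,0.085,(0.4,0.6),(-0.1,0.25)):print(o)
E
```

```text
t 9.72 F [ 0.1  10.28 -0.67] sd [0.43 0.67 0.38] pos mm [501.57   0.58  97.09]
(np.int32(2181), array([293.5, 202.3]), 487.8, -19.5, 50.8, 79.4, 39.34, np.float64(0.0757))
(np.int32(2016), array([444.8, 219.2]), 500.5, 89.7, 62.1, 13.1, 1.11, np.float64(0.0744))
(np.int32(2343), array([514.9, 219.5]), 500.4, 138.7, 62.5, 13.5, 0.43, np.float64(0.0738))
```

Emit:
{"method": "play_rows", "body": {"moves": [{"tx": 0, "ty": 2, "tz": 0, "wx": 0, "wy": 0, "wz": 0}, {"tx": 0, "ty": 2.7, "tz": 0, "wx": 0, "wy": 0, "wz": 0}, {"tx": 0, "ty": 0, "tz": 0, "wx": 0, "wy": 0, "wz": 0}, {"tx": -10, "ty": 0, "tz": 0, "wx": 0, "wy": 0, "wz": 0}, {"tx": -25, "ty": 0, "tz": 0, "wx": 0, "wy": 0, "wz": 0}, {"tx": -23, "ty": 0, "tz": 0, "wx": 0, "wy": 0, "wz": 0}, {"tx": 0, "ty": 39, "tz": 0, "wx": 0, "wy": 0, "wz": 0}, {"tx": 0, "ty": 39, "tz": 0, "wx": 0, "wy": 0, "wz": 0}, {"tx": 0, "ty": 0, "tz": 0, "wx": 0, "wy": 0, "wz": 0}, {"tx": 0, "ty": 0, "tz": 0, "wx": 0, "wy": 0, "wz": 0}]}}

```text
t: 10.55
eef_pos: [0.5007, 0.0838, 0.156]
eef_rot: [-0.005, 0.707, 0.004, 0.707]
force: [0.3, -1.4, -1.4]
width: 0.0199
```

```bash
python3 - <<'E'
from h import *
plan([.501,.0827,.097],[0,0,-1],[-.009,1,0])
c=avgF(3);P=pts(c); i=c['pixels'];cv2.imwrite('pics/w8.png',i)
for o in top_plates(P,None,0.065,0.085,(0.4,0.6),(-0.1,0.25)):print(o)
for o in top_plates(P,None,0.18,0.2,(0.4,0.6),(-0.1,0.25)):print(o)
E
```

```text
pos [0.5007 0.0838 0.156 ] axes x,y,z [[0.0011, -0.0006, -1.0], [-0.0131, 0.9999, -0.0006], [0.9999, 0.0131, 0.0011]] t 10.55 F [ 0.27 -1.43 -1.4 ] w 0.0199
delta world mm [  0.3  -1.1 -59. ] in tool0 [59.  -1.1  0.2] in tool1 [59.  -1.1  0.3] rotvec tool [0.0041 0.0011 0.0006]
t 10.7 F [ 0.16 -0.58 -0.87] sd [0.26 0.6  0.14] pos mm [500.82  82.21 155.6 ]
(np.int32(1407), array([192.5, 193.9]), 501.2, -28.3, 69.5, 12.9, 0.16, np.float64(0.0744))
(np.int32(1127), array([237.7, 194.2]), 500.8, 11.5, 61.4, 12.6, 0.37, np.float64(0.0749))
(np.int32(546), array([326.4, 180.2]), 486.3, 89.9, 33.4, 11.3, 0.71, np.float64(0.0757))
(np.int32(1090), array([381.2, 195. ]), 500.3, 138.5, 61.9, 12.5, 0.72, np.float64(0.0751))
(np.int32(4053), array([317.6, 260.6]), 500.3, 81.3, 41.6, 41.8, 48.74, np.float64(0.1901))
```

View pics/w8.png

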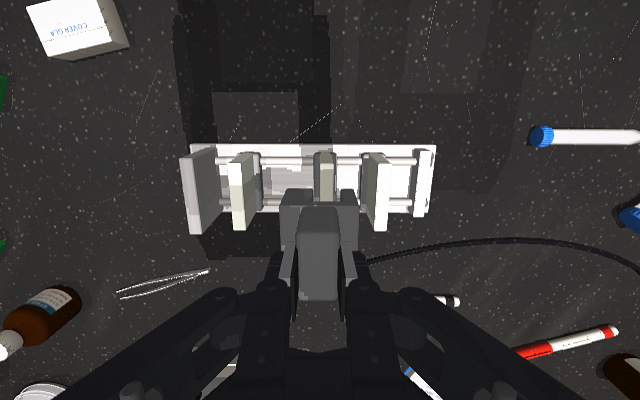

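Emit:
{"method": "play_rows", "body": {"moves": [{"tx": 20, "ty": 0.8, "tz": 0, "wx": 0.002, "wy": 0, "wz": 0}, {"tx": 15, "ty": 0, "tz": 0, "wx": 0, "wy": 0, "wz": 0}, {"tx": 8, "ty": 0, "tz": 0, "wx": 0, "wy": 0, "wz": 0}, {"tx": 8, "ty": 0, "tz": 0, "wx": 0, "wy": 0, "wz": 0}, {"tx": 7.5, "ty": 0, "tz": 0, "wx": 0, "wy": 0, "wz": 0}, {"tx": 0, "ty": 0, "tz": 0, "wx": 0, "wy": 0, "wz": 0}, {"tx": 0, "ty": 0, "tz": 0, "wx": 0, "wy": 0, "wz": 0}, {"tx": 0, "ty": 0, "tz": 0, "wx": 0, "wy": 0, "wz": 0}]}}

```text
t: 11.37
eef_pos: [0.5011, 0.0831, 0.0973]
eef_rot: [-0.003, 0.707, 0.003, 0.708]
force: [-0.0, -0.7, -1.4]
width: 0.02
```

```bash
python3 - <<'E'
from h import *
c=avgF(3);P=pts(c); i=c['pixels']
cv2.imwrite('pics/w9.png',cv2.convertScaleAbs(cv2.resize(i[130:330,180:440],None,fx=3,fy=3,interpolation=cv2.INTER_CUBIC),alpha=1.6,beta=20))
for o in top_plates(P,None,0.065,0.085,(0.4,0.6),(-0.1,0.25)):print(o)
E
```

```text
t 11.52 F [-0.34  0.41 -1.41] sd [0.25 0.37 0.16] pos mm [501.11  83.17  97.27]
(np.int32(2448), array([157., 218.]), 501.3, -27.9, 13.3, 70.2, 89.78, np.float64(0.0742))
(np.int32(1908), array([214.5, 218.7]), 501.1, 12.1, 62.7, 12.4, 0.22, np.float64(0.0747))
(np.int32(879), array([321.5, 192.8]), 477.8, 84.4, 16.8, 49.1, 2.66, np.float64(0.0754))
(np.int32(1805), array([396.9, 218.9]), 500.0, 139.0, 62.2, 12.8, 0.81, np.float64(0.0749))
```

View pics/w9.png

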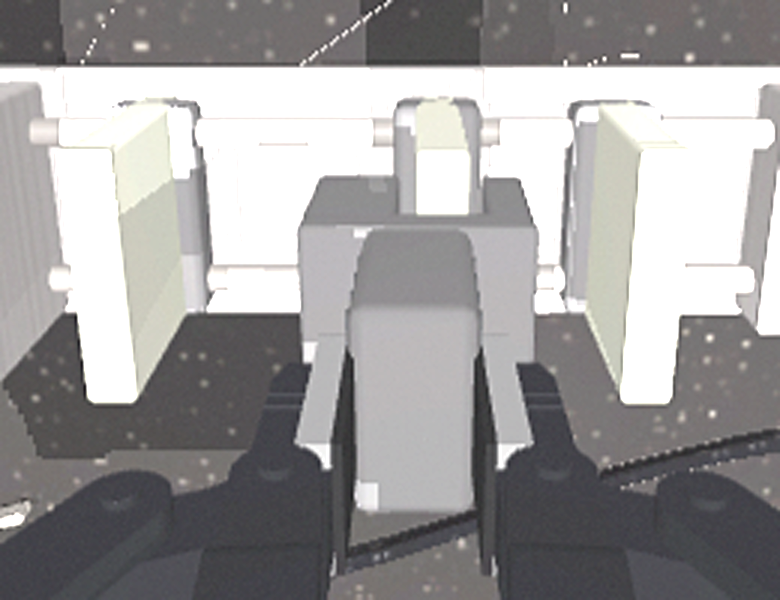

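Emit:
{"method": "play_rows", "body": {"moves": [{"tx": 0, "ty": -5, "tz": 0, "wx": 0, "wy": 0, "wz": 0}, {"tx": 0, "ty": -5, "tz": 0, "wx": 0, "wy": 0, "wz": 0}, {"tx": 0, "ty": -5, "tz": 0, "wx": 0, "wy": 0, "wz": 0}, {"tx": 0, "ty": -5, "tz": 0, "wx": 0, "wy": 0, "wz": 0}, {"tx": 0, "ty": -5, "tz": 0, "wx": 0, "wy": 0, "wz": 0}, {"tx": 0, "ty": -5, "tz": 0, "wx": 0, "wy": 0, "wz": 0}, {"tx": 0, "ty": -5, "tz": 0, "wx": 0, "wy": 0, "wz": 0}, {"tx": 0, "ty": -3.5, "tz": 0, "wx": 0, "wy": 0, "wz": 0}, {"tx": 0, "ty": 0, "tz": 0, "wx": 0, "wy": 0, "wz": 0}, {"tx": 0, "ty": 0, "tz": 0, "wx": 0, "wy": 0, "wz": 0}]}}

```text
t: 12.35
eef_pos: [0.5012, 0.0444, 0.0969]
eef_rot: [-0.003, 0.707, 0.003, 0.707]
force: [0.2, 1.1, -0.6]
width: 0.0199
```

```bash
python3 - <<'E'
from h import *
c=avgF(3);P=pts(c); i=c['pixels']
for o in top_plates(P,None,0.065,0.085,(0.4,0.6),(-0.1,0.25)):print(o)
print(R.from_quat(env.state()['eef_rot']).as_matrix().T[1].round(4))
E
```

```text
t 12.5 F [ 0.23  0.29 -0.89] sd [0.17 0.62 0.26] pos mm [501.12  44.5   96.74]
(np.int32(2155), array([212.2, 218.5]), 501.2, -27.9, 69.7, 12.5, 0.53, np.float64(0.0747))
(np.int32(1530), array([269.1, 216. ]), 501.1, 12.0, 62.2, 12.3, 0.57, np.float64(0.0754))
(np.int32(890), array([323.6, 193.2]), 477.8, 45.5, 14.6, 49.3, 6.48, np.float64(0.0756))
(np.int32(2064), array([452.5, 219.7]), 500.1, 138.8, 62.2, 13.0, 0.84, np.float64(0.0743))
[-8.3e-03  1.0e+00 -8.0e-04]
```

Emit:
{"method": "play_rows", "body": {"moves": [{"tx": 0, "ty": -1.2, "tz": 0, "wx": 0, "wy": 0, "wz": 0}, {"tx": 0, "ty": -1, "tz": 0, "wx": 0, "wy": 0, "wz": 0}, {"tx": 0, "ty": -0.4, "tz": 0, "wx": 0, "wy": 0, "wz": 0}]}}

```text
t: 12.75
eef_pos: [0.5011, 0.0425, 0.0966]
eef_rot: [-0.003, 0.707, 0.003, 0.707]
force: [1.2, 6.7, -1.2]
width: 0.0199
```

Emit:
{"method": "play_rows", "body": {"moves": [{"tx": 0, "ty": -0.4, "tz": 0, "wx": 0, "wy": 0, "wz": 0}]}}

```text
t: 12.83
eef_pos: [0.5011, 0.0421, 0.0966]
eef_rot: [-0.003, 0.707, 0.003, 0.707]
force: [-0.0, 6.1, -1.2]
width: 0.0197
```

Emit:
{"method": "play_rows", "body": {"moves": [{"tx": 0, "ty": -0.3, "tz": 0, "wx": 0, "wy": 0, "wz": 0}]}}

```text
t: 12.92
eef_pos: [0.5011, 0.0419, 0.0966]
eef_rot: [-0.003, 0.707, 0.003, 0.707]
force: [0.4, 5.7, -1.9]
width: 0.0196
```

Emit:
{"method": "play_rows", "body": {"moves": [{"tx": 0, "ty": -0.3, "tz": 0, "wx": 0, "wy": 0, "wz": 0}]}}

```text
t: 13.0
eef_pos: [0.5011, 0.0416, 0.0966]
eef_rot: [-0.003, 0.707, 0.003, 0.707]
force: [0.4, 5.6, -0.4]
width: 0.0197
```

Emit:
{"method": "play_rows", "body": {"moves": [{"tx": 0, "ty": -0.3, "tz": 0, "wx": 0, "wy": 0, "wz": 0}]}}

```text
t: 13.08
eef_pos: [0.5011, 0.0413, 0.0966]
eef_rot: [-0.003, 0.707, 0.003, 0.707]
force: [0.1, 6.8, -1.0]
width: 0.02
```

Emit:
{"method": "play_rows", "body": {"moves": [{"tx": 0, "ty": -0.2, "tz": 0, "wx": 0, "wy": 0, "wz": 0}]}}

```text
t: 13.17
eef_pos: [0.5011, 0.0411, 0.0966]
eef_rot: [-0.003, 0.707, 0.003, 0.707]
force: [-0.9, 4.5, -2.3]
width: 0.0194
```

Emit:
{"method": "play_rows", "body": {"moves": [{"tx": 0, "ty": -0.2, "tz": 0, "wx": 0, "wy": 0, "wz": 0}]}}

```text
t: 13.25
eef_pos: [0.5011, 0.0409, 0.0966]
eef_rot: [-0.003, 0.707, 0.003, 0.707]
force: [-0.5, 6.3, -1.0]
width: 0.0195
```

Emit:
{"method": "play_rows", "body": {"moves": [{"tx": 0, "ty": -0.2, "tz": 0, "wx": 0, "wy": 0, "wz": 0}]}}

```text
t: 13.33
eef_pos: [0.5011, 0.0408, 0.0966]
eef_rot: [-0.003, 0.707, 0.003, 0.707]
force: [0.6, 8.0, -2.0]
width: 0.0198
```

Emit:
{"method": "play_rows", "body": {"moves": [{"tx": 0, "ty": -0.2, "tz": 0, "wx": 0, "wy": 0, "wz": 0}]}}

```text
t: 13.42
eef_pos: [0.5011, 0.0407, 0.0966]
eef_rot: [-0.003, 0.707, 0.003, 0.707]
force: [0.7, 9.1, -1.3]
width: 0.0196
```

```bash
python3 - <<'E'
from h import *
c=avgF(4);P=pts(c); i=c['pixels']
for o in top_plates(P,None,0.065,0.085,(0.4,0.6),(-0.1,0.25)):print(o)
E
```

```text
t 13.62 F [ 0.18  8.34 -1.48] sd [0.24 0.87 0.31] pos mm [501.08  40.76  96.59]
(np.int32(2145), array([217.5, 219. ]), 501.5, -28.0, 70.3, 12.6, 0.16, np.float64(0.0747))
(np.int32(2086), array([294.6, 204.2]), 487.9, 22.2, 46.7, 78.0, 38.59, np.float64(0.0756))
(np.int32(2097), array([457.7, 219.7]), 500.3, 138.8, 62.3, 12.9, 0.44, np.float64(0.0743))
```

Emit:
{"method": "play_rows", "body": {"moves": [{"tx": 0, "ty": -0.2, "tz": 0, "wx": 0, "wy": 0, "wz": 0}, {"tx": 0, "ty": 0, "tz": 0, "wx": 0, "wy": 0, "wz": 0}]}}

```text
t: 13.78
eef_pos: [0.5011, 0.0407, 0.0966]
eef_rot: [-0.003, 0.707, 0.003, 0.707]
force: [0.2, 9.1, -1.1]
width: 0.02
```

```bash
python3 - <<'E'
from h import *
c=avgF(2)
E
```

```text
t 13.88 F [ 1.03  9.02 -1.33] sd [0.12 0.08 0.17] pos mm [501.07  40.71  96.58]
```

Emit:
{"method": "play_rows", "body": {"moves": [{"tx": 0, "ty": -0.2, "tz": 0, "wx": 0, "wy": 0, "wz": 0}, {"tx": 0, "ty": 0, "tz": 0, "wx": 0, "wy": 0, "wz": 0}, {"tx": 0, "ty": 0, "tz": 0, "wx": 0, "wy": 0, "wz": 0}]}}

```text
t: 14.13
eef_pos: [0.5011, 0.0406, 0.0966]
eef_rot: [-0.002, 0.707, 0.004, 0.707]
force: [0.6, 11.1, -1.0]
width: 0.02
```

Emit:
{"method": "play_rows", "body": {"moves": [{"tx": 0, "ty": 2, "tz": 0, "wx": 0, "wy": 0, "wz": 0}, {"tx": 0, "ty": 2.7, "tz": 0, "wx": 0, "wy": 0, "wz": 0}, {"tx": 0, "ty": 0, "tz": 0, "wx": 0, "wy": 0, "wz": 0}, {"tx": -10, "ty": 0, "tz": 0, "wx": 0, "wy": 0, "wz": 0}, {"tx": -25, "ty": 0, "tz": 0, "wx": 0, "wy": 0, "wz": 0}, {"tx": -23.5, "ty": 0, "tz": 0, "wx": 0, "wy": 0, "wz": 0}, {"tx": 0, "ty": 40, "tz": 0, "wx": 0, "wy": 0, "wz": 0}, {"tx": 0, "ty": 40, "tz": 0, "wx": 0, "wy": 0, "wz": 0}, {"tx": 0, "ty": 7.3, "tz": 0, "wx": 0, "wy": 0, "wz": 0}, {"tx": 0, "ty": 0, "tz": 0, "wx": 0, "wy": 0, "wz": 0}]}}

```text
t: 14.97
eef_pos: [0.5002, 0.1337, 0.1559]
eef_rot: [-0.004, 0.707, 0.004, 0.707]
force: [-0.1, -0.1, -1.1]
width: 0.0197
```

```bash
python3 - <<'E'
from h import *
c=avgF(5);P=pts(c); i=c['pixels'];cv2.imwrite('pics/w10.png',i)
for o in top_plates(P,None,0.065,0.085,(0.4,0.6),(-0.1,0.25)):print(o)
plan([.501,.1315,.097],[0,0,-1],[-.009,1,0])
E
```

```text
t 15.22 F [-0.15 -0.58 -1.21] sd [0.58 0.24 0.55] pos mm [500.41 131.3  155.5 ]
(np.int32(1604), array([137.6, 194.3]), 501.4, -27.8, 70.2, 13.0, 0.81, np.float64(0.074))
(np.int32(1287), array([182.8, 194.9]), 501.1, 12.1, 62.0, 13.0, 0.29, np.float64(0.0744))
(np.int32(1148), array([227.9, 194.8]), 500.9, 51.9, 62.0, 12.7, 0.13, np.float64(0.0748))
(np.int32(552), array([326.5, 180.6]), 486.0, 139.0, 33.5, 11.4, 0.57, np.float64(0.0757))
pos [0.5005 0.1307 0.1553] axes x,y,z [[0.0005, -0.0006, -1.0], [-0.0072, 1.0, -0.0006], [1.0, 0.0072, 0.0005]] t 15.22 F [ 0.5  -0.81 -1.84] w 0.0199
delta world mm [  0.5   0.8 -58.3] in tool0 [58.3  0.8  0.5] in tool1 [58.3  0.8  0.5] rotvec tool [-0.0018  0.0005  0.0006]
```

View pics/w10.png

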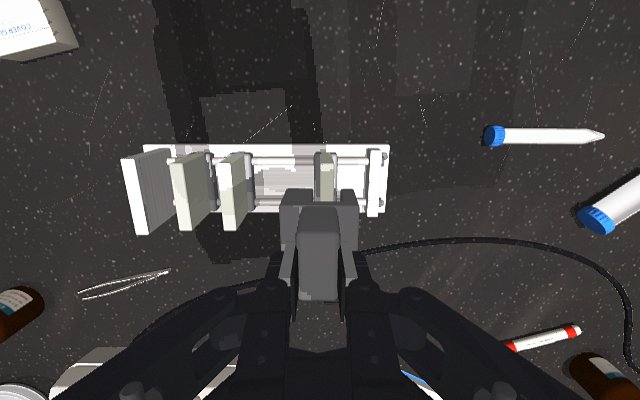

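Emit:
{"method": "play_rows", "body": {"moves": [{"tx": 20, "ty": 0.8, "tz": 0.4, "wx": 0, "wy": 0, "wz": 0}, {"tx": 15, "ty": 0, "tz": 0, "wx": 0, "wy": 0, "wz": 0}, {"tx": 8, "ty": 0, "tz": 0, "wx": 0, "wy": 0, "wz": 0}, {"tx": 8, "ty": 0, "tz": 0, "wx": 0, "wy": 0, "wz": 0}, {"tx": 7.5, "ty": 0, "tz": 0, "wx": 0, "wy": 0, "wz": 0}, {"tx": 0, "ty": 0, "tz": 0, "wx": 0, "wy": 0, "wz": 0}, {"tx": 0, "ty": 0, "tz": 0, "wx": 0, "wy": 0, "wz": 0}, {"tx": 0, "ty": 0, "tz": 0, "wx": 0, "wy": 0, "wz": 0}]}}

```text
t: 15.88
eef_pos: [0.5011, 0.1324, 0.0973]
eef_rot: [-0.003, 0.707, 0.003, 0.708]
force: [-0.3, -0.4, -1.2]
width: 0.0197
```

```bash
python3 - <<'E'
from h import *
c=avgF(3);P=pts(c); i=c['pixels']
cv2.imwrite('pics/w11.png',cv2.convertScaleAbs(cv2.resize(i[130:330,180:440],None,fx=3,fy=3,interpolation=cv2.INTER_CUBIC),alpha=1.6,beta=20))
for o in top_plates(P,None,0.065,0.085,(0.4,0.6),(-0.1,0.25)):print(o)
E
```

```text
t 16.03 F [ 0.06  0.12 -0.93] sd [0.59 0.3  0.18] pos mm [501.11 132.42  97.27]
(np.int32(2808), array([ 86.2, 217.3]), 501.3, -27.8, 70.0, 14.2, 0.67, np.float64(0.0737))
(np.int32(2224), array([143.8, 218.1]), 500.9, 12.3, 61.7, 13.2, 0.46, np.float64(0.0741))
(np.int32(1959), array([201.2, 218.1]), 500.5, 52.3, 61.6, 13.0, 0.18, np.float64(0.0745))
(np.int32(753), array([316. , 191.8]), 478.5, 127.4, 15.9, 36.9, 9.3, np.float64(0.0756))
(np.int32(141), array([348.2, 197.2]), 481.6, 152.8, 4.9, 10.3, 21.8, np.float64(0.0754))
```

View pics/w11.png

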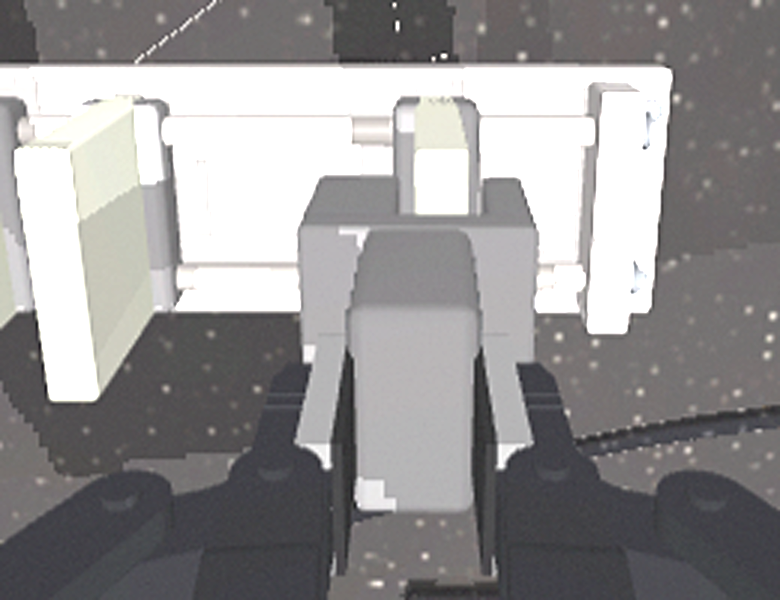

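Emit:
{"method": "play_rows", "body": {"moves": [{"tx": 0, "ty": -5.5, "tz": 0, "wx": 0, "wy": 0, "wz": 0}, {"tx": 0, "ty": -5.5, "tz": 0, "wx": 0, "wy": 0, "wz": 0}, {"tx": 0, "ty": -5.5, "tz": 0, "wx": 0, "wy": 0, "wz": 0}, {"tx": 0, "ty": -5.5, "tz": 0, "wx": 0, "wy": 0, "wz": 0}, {"tx": 0, "ty": -5.5, "tz": 0, "wx": 0, "wy": 0, "wz": 0}, {"tx": 0, "ty": -5.5, "tz": 0, "wx": 0, "wy": 0, "wz": 0}, {"tx": 0, "ty": -5.5, "tz": 0, "wx": 0, "wy": 0, "wz": 0}, {"tx": 0, "ty": -5.5, "tz": 0, "wx": 0, "wy": 0, "wz": 0}, {"tx": 0, "ty": -3, "tz": 0, "wx": 0, "wy": 0, "wz": 0}, {"tx": 0, "ty": 0, "tz": 0, "wx": 0, "wy": 0, "wz": 0}]}}

```text
t: 16.87
eef_pos: [0.5013, 0.085, 0.097]
eef_rot: [-0.003, 0.707, 0.003, 0.707]
force: [-0.1, 2.9, 0.1]
width: 0.0198
```

```bash
python3 - <<'E'
from h import *
c=avgF(4);P=pts(c); i=c['pixels']
for o in top_plates(P,None,0.065,0.085,(0.4,0.6),(-0.1,0.25)):print(o)
E
```

```text
t 17.07 F [ 0.07  0.39 -0.75] sd [0.45 0.65 0.41] pos mm [501.22  85.11  96.78]
(np.int32(2477), array([153.8, 218. ]), 501.5, -27.6, 70.2, 13.3, 0.35, np.float64(0.0741))
(np.int32(1933), array([211.4, 218.7]), 500.9, 12.2, 12.9, 62.1, 89.71, np.float64(0.0746))
(np.int32(1575), array([268.3, 216. ]), 500.6, 52.0, 62.0, 12.3, 0.48, np.float64(0.0752))
(np.int32(890), array([324.1, 193. ]), 477.9, 86.3, 15.1, 49.0, 7.8, np.float64(0.0756))
```

Emit:
{"method": "play_rows", "body": {"moves": [{"tx": 0, "ty": -1.4, "tz": 0, "wx": 0, "wy": 0, "wz": 0}, {"tx": 0, "ty": -1.2, "tz": 0, "wx": 0, "wy": 0, "wz": 0}, {"tx": 0, "ty": -0.5, "tz": 0, "wx": 0, "wy": 0, "wz": 0}]}}

```text
t: 17.32
eef_pos: [0.5012, 0.0827, 0.0966]
eef_rot: [-0.003, 0.707, 0.003, 0.707]
force: [0.5, 6.5, -1.6]
width: 0.02
```

Emit:
{"method": "play_rows", "body": {"moves": [{"tx": 0, "ty": -0.4, "tz": 0, "wx": 0, "wy": 0, "wz": 0}]}}

```text
t: 17.4
eef_pos: [0.5011, 0.0823, 0.0966]
eef_rot: [-0.003, 0.707, 0.003, 0.707]
force: [0.6, 6.3, -1.1]
width: 0.0198
```

Emit:
{"method": "play_rows", "body": {"moves": [{"tx": 0, "ty": -0.4, "tz": 0, "wx": 0, "wy": 0, "wz": 0}]}}

```text
t: 17.48
eef_pos: [0.5012, 0.082, 0.0966]
eef_rot: [-0.003, 0.707, 0.003, 0.707]
force: [-0.2, 5.4, -0.7]
width: 0.0196
```

Emit:
{"method": "play_rows", "body": {"moves": [{"tx": 0, "ty": -0.3, "tz": 0, "wx": 0, "wy": 0, "wz": 0}]}}

```text
t: 17.57
eef_pos: [0.5012, 0.0817, 0.0966]
eef_rot: [-0.003, 0.707, 0.003, 0.707]
force: [0.9, 6.1, -1.0]
width: 0.02
```

Emit:
{"method": "play_rows", "body": {"moves": [{"tx": 0, "ty": -0.3, "tz": 0, "wx": 0, "wy": 0, "wz": 0}]}}

```text
t: 17.65
eef_pos: [0.5012, 0.0814, 0.0966]
eef_rot: [-0.003, 0.707, 0.003, 0.707]
force: [0.0, 5.9, -1.8]
width: 0.0199
```

Emit:
{"method": "play_rows", "body": {"moves": [{"tx": 0, "ty": -0.3, "tz": 0, "wx": 0, "wy": 0, "wz": 0}]}}

```text
t: 17.73
eef_pos: [0.5012, 0.0811, 0.0966]
eef_rot: [-0.003, 0.707, 0.003, 0.707]
force: [0.7, 6.4, -1.2]
width: 0.0196
```

Emit:
{"method": "play_rows", "body": {"moves": [{"tx": 0, "ty": -0.2, "tz": 0, "wx": 0, "wy": 0, "wz": 0}]}}

```text
t: 17.82
eef_pos: [0.5011, 0.0809, 0.0966]
eef_rot: [-0.003, 0.707, 0.003, 0.707]
force: [0.1, 7.3, -1.6]
width: 0.0195
```

Emit:
{"method": "play_rows", "body": {"moves": [{"tx": 0, "ty": -0.2, "tz": 0, "wx": 0, "wy": 0, "wz": 0}]}}

```text
t: 17.9
eef_pos: [0.5012, 0.0808, 0.0966]
eef_rot: [-0.003, 0.707, 0.003, 0.707]
force: [0.7, 8.6, -1.4]
width: 0.0198
```

Emit:
{"method": "play_rows", "body": {"moves": [{"tx": 0, "ty": -0.2, "tz": 0, "wx": 0, "wy": 0, "wz": 0}]}}

```text
t: 17.98
eef_pos: [0.5012, 0.0807, 0.0966]
eef_rot: [-0.003, 0.707, 0.003, 0.707]
force: [0.5, 10.0, -2.0]
width: 0.0197
```

Emit:
{"method": "play_rows", "body": {"moves": [{"tx": 0, "ty": -0.2, "tz": 0, "wx": 0, "wy": 0, "wz": 0}, {"tx": 0, "ty": 0, "tz": 0, "wx": 0, "wy": 0, "wz": 0}]}}

```text
t: 18.15
eef_pos: [0.5012, 0.0807, 0.0966]
eef_rot: [-0.003, 0.707, 0.003, 0.707]
force: [0.2, 9.6, -2.2]
width: 0.0199
```

```bash
python3 - <<'E'
from h import *
c=avgF(3)
E
```

```text
t 18.3 F [ 0.26 10.23 -0.78] sd [0.35 0.43 0.23] pos mm [501.16  80.73  96.6 ]
```

Emit:
{"method": "play_rows", "body": {"moves": [{"tx": 0, "ty": 2, "tz": 0, "wx": 0, "wy": 0, "wz": 0}, {"tx": 0, "ty": 2.7, "tz": 0, "wx": 0, "wy": 0, "wz": 0}, {"tx": 0, "ty": 0, "tz": 0, "wx": 0, "wy": 0, "wz": 0}, {"tx": -10, "ty": 0, "tz": 0, "wx": 0, "wy": 0, "wz": 0}, {"tx": -25, "ty": 0, "tz": 0, "wx": 0, "wy": 0, "wz": 0}, {"tx": -28, "ty": 0, "tz": 0, "wx": 0, "wy": 0, "wz": 0}, {"tx": 0, "ty": 0, "tz": 0, "wx": 0, "wy": 0, "wz": 0}, {"tx": 0, "ty": 40, "tz": 0, "wx": 0, "wy": 0, "wz": 0}, {"tx": 0, "ty": 0, "tz": 0, "wx": 0, "wy": 0, "wz": 0}, {"tx": 0, "ty": 0, "tz": 0, "wx": 0, "wy": 0, "wz": 0}]}}

```text
t: 19.13
eef_pos: [0.5008, 0.1255, 0.1602]
eef_rot: [-0.004, 0.707, 0.003, 0.707]
force: [-0.9, -0.4, -1.2]
width: 0.0194
```

```bash
python3 - <<'E'
from h import *
c=avgF(3);P=pts(c); i=c['pixels'];cv2.imwrite('pics/w12.png',i)
for o in top_plates(P,None,0.065,0.085,(0.4,0.6),(-0.1,0.25)):print(o)
plan([.501,-.15,.050],[0,0,-1],[-.009,1,0])
E
```

```text
t 19.28 F [-0.12  0.09 -1.35] sd [0.37 0.17 0.36] pos mm [500.82 124.33 159.88]
(np.int32(1518), array([147.7, 192.3]), 501.3, -28.0, 69.8, 13.8, 0.08, np.float64(0.0741))
(np.int32(1224), array([192.2, 192.6]), 500.8, 11.8, 61.5, 12.9, 0.28, np.float64(0.0744))
(np.int32(1100), array([236.6, 192.9]), 500.7, 52.0, 61.7, 12.3, 0.25, np.float64(0.0748))
(np.int32(664), array([279.3, 184.1]), 500.3, 91.7, 61.6, 12.1, 0.32, np.float64(0.0755))
pos [0.5009 0.124  0.1598] axes x,y,z [[0.0005, -0.0007, -1.0], [-0.008, 1.0, -0.0007], [1.0, 0.008, 0.0005]] t 19.28 F [-0.47  0.18 -1.84] w 0.0198
delta world mm [ 1.000e-01 -2.740e+02 -1.098e+02] in tool0 [ 110.  -273.9   -2.1] in tool1 [ 109.8 -274.    -2.3] rotvec tool [-0.001   0.0005  0.0007]
```

View pics/w12.png

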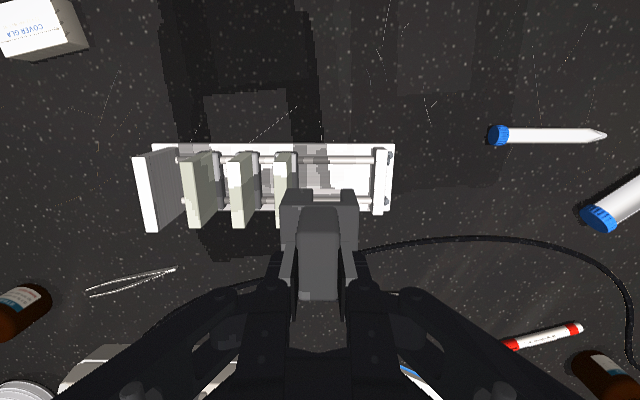

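Centre spacings are 39.8, 40.2 and 39.7 mm, which makes the end-face gap distance 33.8 mm. All are in tolerance. Next I stand the spacer on the clear bench beyond the end plate.

Emit:
{"method": "play_rows", "body": {"moves": [{"tx": 0, "ty": -39, "tz": 0, "wx": 0, "wy": 0, "wz": 0}, {"tx": 0, "ty": -39, "tz": 0, "wx": 0, "wy": 0, "wz": 0}, {"tx": 0, "ty": -39, "tz": 0, "wx": 0, "wy": 0, "wz": 0}, {"tx": 0, "ty": -39, "tz": 0, "wx": 0, "wy": 0, "wz": 0}, {"tx": 0, "ty": -39, "tz": 0, "wx": 0, "wy": 0, "wz": 0}, {"tx": 0, "ty": -39, "tz": 0, "wx": 0, "wy": 0, "wz": 0}, {"tx": 0, "ty": -39, "tz": -2, "wx": 0, "wy": 0, "wz": 0}, {"tx": 0, "ty": 0, "tz": 0, "wx": 0, "wy": 0, "wz": 0}, {"tx": 0, "ty": 0, "tz": 0, "wx": 0, "wy": 0, "wz": 0}, {"tx": 0, "ty": 0, "tz": 0, "wx": 0, "wy": 0, "wz": 0}]}}

```text
t: 20.12
eef_pos: [0.5007, -0.1489, 0.1597]
eef_rot: [-0.002, 0.707, 0.002, 0.707]
force: [-0.4, 1.2, -1.9]
width: 0.0199
```

```bash
python3 - <<'E'
from h import *
c=avgF(2);P=pts(c); i=c['pixels'];cv2.imwrite('pics/w13.png',i)
plan([.501,-.15,.050],[0,0,-1],[-.009,1,0])
E
```

```text
t 20.22 F [-0.23  0.48 -1.56] sd [0.06 0.88 0.17] pos mm [ 500.95 -148.02  159.79]
pos [ 0.501  -0.1478  0.1598] axes x,y,z [[0.0004, -0.0003, -1.0], [-0.0088, 1.0, -0.0003], [1.0, 0.0088, 0.0004]] t 20.22 F [-0.17  1.36 -1.73] w 0.0197
delta world mm [  -0.    -2.2 -109.8] in tool0 [ 1.098e+02 -2.100e+00 -1.000e-01] in tool1 [109.8  -2.2  -0. ] rotvec tool [-0.0002  0.0004  0.0003]
```

View pics/w13.png

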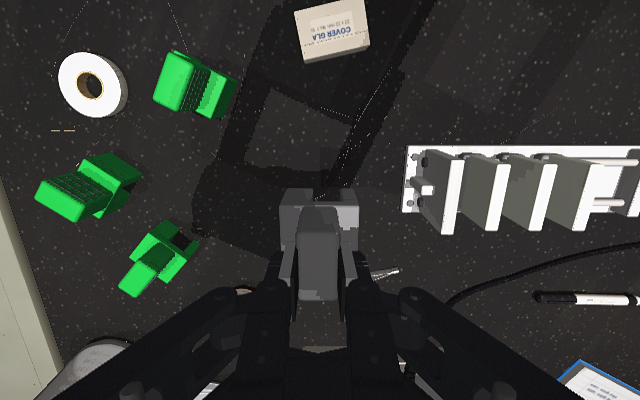

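Emit:
{"method": "play_rows", "body": {"moves": [{"tx": 30, "ty": 0, "tz": 0, "wx": 0, "wy": 0, "wz": 0}, {"tx": 30, "ty": 0, "tz": 0, "wx": 0, "wy": 0, "wz": 0}, {"tx": 25, "ty": 0, "tz": 0, "wx": 0, "wy": 0, "wz": 0}, {"tx": 15, "ty": 0, "tz": 0, "wx": 0, "wy": 0, "wz": 0}, {"tx": 8, "ty": 0, "tz": 0, "wx": 0, "wy": 0, "wz": 0}, {"tx": 0, "ty": 0, "tz": 0, "wx": 0, "wy": 0, "wz": 0}, {"tx": 0, "ty": 0, "tz": 0, "wx": 0, "wy": 0, "wz": 0}]}}

```text
t: 20.8
eef_pos: [0.5015, -0.1481, 0.0524]
eef_rot: [-0.003, 0.707, 0.003, 0.707]
force: [0.0, -0.3, 0.3]
width: 0.0196
```

Emit:
{"method": "play_rows", "body": {"moves": [{"tx": 1.5, "ty": 0, "tz": 0, "wx": 0, "wy": 0, "wz": 0}, {"tx": 0, "ty": 0, "tz": 0, "wx": 0, "wy": 0, "wz": 0}]}}

```text
t: 20.97
eef_pos: [0.5017, -0.1486, 0.0512]
eef_rot: [-0.003, 0.706, 0.003, 0.708]
force: [0.4, 0.7, -1.1]
width: 0.0197
```

Emit:
{"method": "play_rows", "body": {"moves": [{"tx": 1, "ty": 0, "tz": 0, "wx": 0, "wy": 0, "wz": 0}, {"tx": 0, "ty": 0, "tz": 0, "wx": 0, "wy": 0, "wz": 0}]}}

```text
t: 21.13
eef_pos: [0.5013, -0.1487, 0.0497]
eef_rot: [-0.003, 0.707, 0.003, 0.708]
force: [-0.3, 0.1, -1.3]
width: 0.0197
```

Emit:
{"method": "play_rows", "body": {"moves": [{"tx": 1, "ty": 0, "tz": 0, "wx": 0, "wy": 0, "wz": 0}, {"tx": 0, "ty": 0, "tz": 0, "wx": 0, "wy": 0, "wz": 0}]}}

```text
t: 21.3
eef_pos: [0.5011, -0.1486, 0.0482]
eef_rot: [-0.003, 0.707, 0.003, 0.707]
force: [-0.2, 0.1, -2.1]
width: 0.0199
```

Emit:
{"method": "play_rows", "body": {"moves": [{"tx": 0.8, "ty": 0, "tz": 0, "wx": 0, "wy": 0, "wz": 0}, {"tx": 0, "ty": 0, "tz": 0, "wx": 0, "wy": 0, "wz": 0}]}}

```text
t: 21.47
eef_pos: [0.501, -0.1485, 0.0473]
eef_rot: [-0.003, 0.707, 0.003, 0.707]
force: [0.4, -0.3, -1.6]
width: 0.0203
```

Emit:
{"method": "play_rows", "body": {"moves": [{"tx": 0.6, "ty": 0, "tz": 0, "wx": 0, "wy": 0, "wz": 0}, {"tx": 0, "ty": 0, "tz": 0, "wx": 0, "wy": 0, "wz": 0}]}}

```text
t: 21.63
eef_pos: [0.5012, -0.1485, 0.047]
eef_rot: [-0.003, 0.707, 0.003, 0.707]
force: [-1.1, 0.7, 2.3]
width: 0.0197
```

Contact with the bench showed at z = 0.047: the vertical force changed sign at the height where the spacer was picked up. I release it here.

Emit:
{"method": "play_rows", "body": {"moves": [{"tx": 0, "ty": 0, "tz": 0, "wx": 0, "wy": 0, "wz": 0}, {"tx": 0, "ty": 0, "tz": 0, "wx": 0, "wy": 0, "wz": 0}, {"tx": 0, "ty": 0, "tz": 0, "wx": 0, "wy": 0, "wz": 0}, {"tx": 0, "ty": 0, "tz": 0, "wx": 0, "wy": 0, "wz": 0}, {"tx": 0, "ty": 0, "tz": 0, "wx": 0, "wy": 0, "wz": 0}, {"tx": 0, "ty": 0, "tz": 0, "wx": 0, "wy": 0, "wz": 0}], "jaw": 0.5}}

```text
t: 22.13
eef_pos: [0.5011, -0.1486, 0.0468]
eef_rot: [-0.003, 0.707, 0.003, 0.707]
force: [-0.6, 0.5, 0.3]
width: 0.0641
```

Emit:
{"method": "play_rows", "body": {"moves": [{"tx": -10, "ty": 0, "tz": 0, "wx": 0, "wy": 0, "wz": 0}, {"tx": -25, "ty": 0, "tz": 0, "wx": 0, "wy": 0, "wz": 0}, {"tx": -35, "ty": 0, "tz": 0, "wx": 0, "wy": 0, "wz": 0}, {"tx": -40, "ty": 0, "tz": 0, "wx": 0, "wy": 0, "wz": 0}, {"tx": -40, "ty": 0, "tz": 0, "wx": 0, "wy": 0, "wz": 0}, {"tx": -20, "ty": 0, "tz": 0, "wx": 0, "wy": 0, "wz": 0}, {"tx": 0, "ty": 0, "tz": 0, "wx": 0, "wy": 0, "wz": 0}, {"tx": 0, "ty": 0, "tz": 0, "wx": 0, "wy": 0, "wz": 0}, {"tx": 0, "ty": 0, "tz": 0, "wx": 0, "wy": 0, "wz": 0}]}}

```text
t: 22.88
eef_pos: [0.5007, -0.1483, 0.2165]
eef_rot: [-0.003, 0.707, 0.003, 0.707]
force: [-0.1, 1.1, -0.1]
width: 0.064
```

```bash
python3 - <<'E'
from h import *
import pickle
c=avgF(2);P=pts(c); i=c['pixels'];cv2.imwrite('pics/w14.png',i)
for o in top_plates(P,None,0.065,0.09,(0.4,0.6),(-0.35,0.25)):print(o)
c=env.capture('top');P=pts(c);cv2.imwrite('pics/t14.png',c['pixels'])
for o in top_plates(P,None,0.065,0.09,(0.4,0.6),(-0.35,0.25)):print('top',o)
E
```

```text
t 22.98 F [0.18 0.03 0.67] sd [0.01 0.07 0.04] pos mm [ 500.6  -148.29  215.92]
(np.int32(868), array([201.6,  92. ]), 410.4, -261.6, 22.8, 34.5, 62.49, np.float64(0.0792))
(np.int32(913), array([427.4, 180.1]), 501.4, -28.7, 69.8, 12.5, 0.5, np.float64(0.0745))
(np.int32(883), array([464.4, 180.3]), 501.2, 11.4, 62.0, 13.0, 0.78, np.float64(0.0741))
(np.int32(951), array([501.2, 180.3]), 501.0, 51.3, 62.0, 13.5, 0.45, np.float64(0.0738))
(np.int32(1029), array([538.2, 180.2]), 500.4, 91.4, 14.0, 61.3, 89.57, np.float64(0.0737))
(np.int32(799), array([319. , 180.9]), 501.8, -146.1, 40.7, 21.5, 0.42, np.float64(0.0802))
(np.int32(742), array([168.3, 247.7]), 583.4, -320.1, 22.8, 40.0, 48.5, np.float64(0.0789))
top (np.int32(101), array([323.6, 205. ]), 500.0, -30.4, 11.7, 67.4, 88.54, np.float64(0.0742))
top (np.int32(96), array([296.2, 205.2]), 499.3, 50.6, 11.9, 61.2, 89.61, np.float64(0.0744))
top (np.int32(91), array([309.8, 205.4]), 498.5, 10.2, 11.7, 60.9, 88.66, np.float64(0.0742))
top (np.int32(88), array([282.4, 205.6]), 499.1, 90.2, 58.9, 12.0, 1.61, np.float64(0.075))
top (np.int32(58), array([364.1, 206.7]), 491.4, -146.5, 21.8, 21.2, 0.53, np.float64(0.0792))
```

View pics/w14.png

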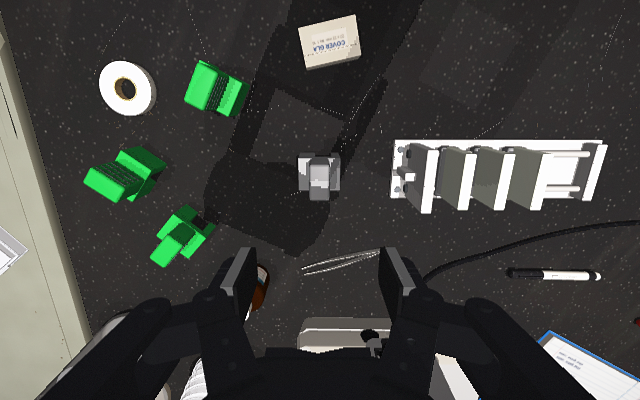

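View pics/t14.png

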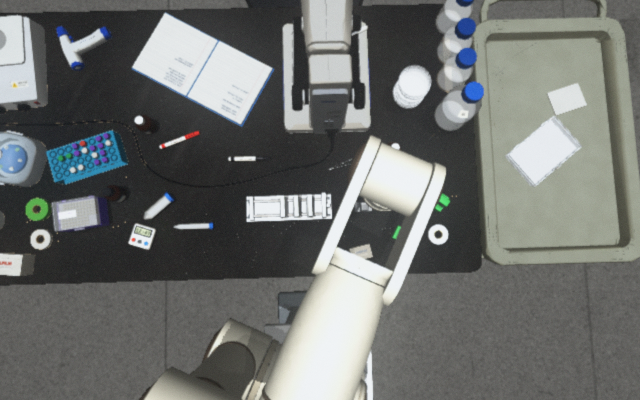

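The spacer is standing upright at (319,178) in the wrist view with its rib top at 80 mm. The spacings measured 40.1, 39.9 and 40.1 mm, and the bystanders haven't moved. I'm handing in.

```bash
python3 -c "
from h import *
print(env.finish_job())"
```

```text
the job is handed in; nothing more can be done
None
```

I set the three partitions with the grey hooked spacer and stood it upright on the bench just beyond the end plate. I handed in at about 23 s of the 72 s allowed. `finish_job` reports no verdict, so the checks below are my own readings.

- **Drawing up:** each partition dragged at about 6 N. I stopped when the pull rose to about 10–12 N, which puts the block's bearing force at roughly 4–6 N. That bearing figure is inferred from the wrist force; I couldn't read it directly.
- **Final gaps:**

| Check | Wrist camera | Top camera | Allowed |
|---|---|---|---|
| End-plate face to partition 1 | 34.1 mm | 34.6 mm | 32.2–35.8 mm |
| Partition 1 to 2 | 39.9 mm | 40.4 mm | 38.2–41.8 mm |
| Partition 2 to 3 | 40.1 mm | 39.6 mm | 38.2–41.8 mm |

- **Spacer:** it stands released with its rib top at 80 mm, about 70 mm clear of the rack. The open gripper is more than 100 mm above it.
- **Bystanders:** none looked moved in the last pictures. The arm hid part of the top view, so I judged this by eye and did not measure each one.
- **Disagreement:** camera positions were about 2 mm off the contact positions felt along the row. That is within the stated calibration, and I relied on the felt contact.

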